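Pack the butter bar in the sloping slide-cover case

TASK

Put the long wrapped butter bar away in the sloping wooden case: press the metal release tab at the bottom of the well on the white cover and, keeping it pressed, slide the cover fully open to the right, then lay the bar flat in the compartment without dropping it in. Slide the cover fully home again until its tab has clicked up. Be gentle with the cover and do not disturb the other goods.

Things in the scene. Friction and masses are not known exactly. Their poses are not given: they have to be found in the camera images.
- tray: Wooden tray of the case, fixed, sloping 35 deg (0.61 rad) up and away from the robot. 132 mm up the slope, 224 mm along the rails, 58 mm deep to the rail tops. Origin: middle of its underside; x up the slope, y along the rails (to the robot's left), z the slope's outward normal. Compartment at the left (y -12 to 104 mm); at the right a closed deck, its top at z 30 mm, under the open cover.
- floor_mid (a point): Middle of the compartment's floor, axes as the tray's (x up the slope, y along the rails, z outward normal). Inside 116 x 116 mm; with the cover open its mouth is 106 mm up the slope (between rail lips, tops 52 mm above the floor) and about 114 mm along the rails; walls 8 mm. The shut cover's underside is 44 mm above the floor.
- cover (a joint): White cover, 128 mm along the rails by 112 mm, 5 mm thick. Travel in m along the tray's -y (right): 0 shut, 0.122 open at its stop; it moves with 2 to 3 N. The tab's hook holds it behind a tooth at 0, and behind a second at 28 mm if the tab is up by then: keep the tab down for 40 mm. Closing, the hook rides over both ramped teeth by itself (up to 15 N) and snaps up at 0.
- well_rim (a point): Middle of the mouth of the finger well that stands on the cover along the slope's normal; axes as the tray's, moves with the cover. Inside 36 mm up the slope by 42 mm along the rails, walls 4 mm, 34 mm deep to the tab: too deep and narrow for an upright tool, so shut fingers enter along the normal, about 35 deg from vertical. Its walls can be pushed to slide the cover.
- tab (a joint): The ribbed aluminium release tab that fills the floor of the well. Its joint is how far it is pressed in m along the slope's inward normal: 0 up, 0.010 against its hard stop. It is sprung: about 2.5 N to start, 7 N at 0.0055, where the hook comes clear of the teeth, 11 N just before the stop.
- tab_top (a point): Middle of the top face of the release tab, 34 mm below well_rim while it is up; moves with the tab and the cover; axes as the tray's.
- butter_bar: The wrapped butter bar, 57 x 101 x 25 mm, 40 g, the only long wrapped bar; origin at the middle of its underside, x across its 57 mm width, y along its 101 mm length, z up. It lies flat on the riser; grasp it across the width.
- riser: Plain wooden block, 85 x 112 x 50 mm, fixed, at the left front; origin at the middle of its underside. The bar lies on its top. A raised shop tier fills the back right of the table from about x = 0.61 m on (y below 0.02 m): carry the bar across over the front half of the table (x below 0.5 m), above the 115 mm high sweets bin and ribbon reel there.
- tea_tin: Printed tin, 58 mm across, 72 mm high, bystander; origin at the middle of its underside.
- oval_box: Oval gift box standing on edge, 36 x 138 x 102 mm, bystander; origin at the middle of its underside.
- ring_pack: Round cake in a film bag, 90 x 94 x 25 mm, bystander; origin at the middle of its underside.
- card_holder: Clear card holder, 26 x 62 x 51 mm, bystander; origin at the middle of its underside.
- date_stamp: Wooden hand stamp, 26 x 34 x 62 mm, bystander; origin at the middle of its underside.

How it is judged (in metres and radians):
On the way, in this order (a step that is already met when the one before it is completed fails the run):
1. the cover is slid fully open (at least 110 mm of its 122 mm) (value of joint cover above 0.11 m), for 0.2 s.
2. the bar lies flat in the compartment, let go, with the cover still open (x of butter_bar in the frame of floor_mid between -0.045 and 0.045 m and y of butter_bar in the frame of floor_mid between -0.045 and 0.045 m and z of butter_bar in the frame of floor_mid between -0.008 and 0.012 m and angle between the z axis of butter_bar and the z axis of floor_mid, either way round below 0.25 rad and contact force between the fingers and butter_bar below 0.1 N and value of joint cover above 0.09 m and linear speed of butter_bar below 0.03 m/s), for 0.2 s.
At the end, for the whole second after the job is handed in: The bar lies in the compartment, flat on its floor within 0.25 rad and 12 mm, let go and at rest; the cover is home within 3 mm and its tab is up within 2 mm, so that it is latched (x of butter_bar in the frame of floor_mid between -0.045 and 0.045 m and y of butter_bar in the frame of floor_mid between -0.045 and 0.045 m and z of butter_bar in the frame of floor_mid between -0.008 and 0.012 m and angle between the z axis of butter_bar and the z axis of floor_mid, either way round below 0.25 rad and contact force between the fingers and butter_bar below 0.1 N and value of joint cover below 0.003 m and value of joint tab below 0.002 m and linear speed of butter_bar below 0.03 m/s); the robot touches nothing.
It fails at once if the cover or its tab is forced: pressed or pushed with more than 60 N (contact force between any of the fingers, the arm and cover above 60 N).
It fails at once if the bar is dropped into the compartment from more than 40 mm above its floor (distance between butter_bar and floor_mid below 0.12 m and z of butter_bar in the frame of floor_mid above 0.04 m and contact force between the fingers and butter_bar below 0.01 N and linear speed of butter_bar above 0.3 m/s).
It fails at once if the tin, the oval gift box, the round cake pack, the card holder or the stamp is moved more than 30 mm (distance of any of tea_tin, oval_box, ring_pack, card_holder, date_stamp from where it was at the start of the episode above 0.03 m).
It also fails if it takes over 72 s, if anything falls off the work surface, if the arm or the gripper's body presses on something with over 40 N, if the wrist force passes 120 N, or if a joint passes its speed limit or range.

ROBOT

A 6-joint arm with a two-finger parallel gripper is mounted at the origin on a cart in front of the work surface, level with it; the furniture and walls round the work are solid. World frame = base frame: x ahead of the robot, y to its left, z up, the work surface at z = 0. Lengths are in mm, angles in rad, forces in N, time in s.
With the tool pointing down it reaches from about 325 to 900 mm from the base axis. Payload 6.1 kg.
Tool frame: the origin (TCP) lies at the very end of the fingers, on their centre line; the grasp point (between the pads) lies 19 mm behind it (grip_point_offset is the distance from the TCP to the grasp point, in mm); z points along the fingers, y is the direction in which the jaws open and shut (so a half turn about z gives the same grasp; the last joint's range is limited). The gripper opens to 87 mm and grips with 3 to 60 N. Pads are 19 mm wide; open, the fingers measure 117 mm over their backs; the gripper's body (75 mm by 190 mm) begins 51 mm behind the grasp point.
Start: joints at [-1.446, 0.22, 1.526, -0, 1.395, -0.126], TCP at [155.105, -605.44, 200.438] pointing down, gripper open.
Joint ranges: [-2.98, 2.98], [-0.91, 2.08], [0.09, 2.57], [-1.24, 4.39], [0.2, 2.65], [-2.68, 2.68]. Speed limits (rad/s): [2.57, 2.57, 3.01, 3.14, 3.14, 3.14].

INTERFACE

Orientations are given as a unit quaternion [w, x, y, z].
In Python, from cell import * gives the robot as it stands.
- The arm moves only by the tool arm_command, never from a script. Its argument "plan" is a list that holds one entry, the list of rows, each a list of 5 numbers: the opening, from 0 (shut) to 1 (fully open), then the shift along the tool's x, y, z in units of 30 cm (1.0 is 30 cm), then the turn about the tool's z in units of pi rad (1.0 is pi rad). In form: [[[grip, tx, ty, tz, spin], ...]]. A call has 1 to 20 rows; each row is the pose to reach, as a shift and turn from the pose measured when the call began, along the tool's axes at that moment, turning the shorter way round; what a row does not reach only later rows make up. A row lasts 1/8 s, in which the tool goes at most 62.5 mm and 10.7 degrees, less where a joint would pass 70% of its speed; a pose out of reach is approached as far as the arm can. A call with a number of a shift or a turn outside -1 to 1 is refused whole. A call with a gripper value outside its range is refused whole. The fingers move at their own pace and stop on an object; "grip_force" is the grip in N (left out, the last holds). Time passes only in rows, so rows that repeat a pose let the fingers close. It gives the time, the measured TCP pose, the force and the opening at its end, in the units of the state.
- sense(): the state, without advancing time (a new reading comes with each control period).
- grab_frame(name): name is "side" or "top"; returns a dict with "pixels" (400x640x3 uint8, red, green, blue), "fovy" (degrees; the focal length in pixels is half the picture's height over the tangent of half this angle, whatever the lens; pixels are square), "cx", "cy" (the principal point, pixels), "dist" ([k1, k2, p1, p2, k3] as OpenCV has them; the pictures are not rectified), "R" (3x3) and "t" (3): a world point X has camera coordinates R X + t. Camera axes: x right, y down, z forward; pixel columns grow to the right and rows downward; lengths in mm; the calibration is good to about 2 mm. A picture is of the moment at which its call begins. There is no depth.
- sign_off(): hands the job in, once; it reports no verdict.
The state is a dict: "time_s": time; "joint_positions": joint angles; "joint_vel": joint speeds; "effort": joint torques, N m; "position": TCP position; "orientation": TCP orientation; "wrist_force": force on the tool from outside, world axes, zero at the start; "torque": the same for the moment, N m; "grip_width": finger opening in mm.
Only numpy, scipy, OpenCV 4.12 (cv2) and the standard library are available. Lean on these libraries where they do the work, as an engineer would, in place of code of your own. Each camera call takes 0.05 s, during which the arm holds its last target.

## Working session

There is one attempt and no reset: what is moved stays moved. The work goes in short steps, Python scripts to look and compute and a tool call to move; the robot and the scene stay as the last step left them, time stands still between calls to the robot, and variables do not carry over. Pictures are saved under pics/ and viewed, and the job is handed in when it is done.

Besides the shell and the picture viewer there is one more tool, called after "Request:" as name([rows], argument=value, ...), one row to a line, values as JSON. arm_command: Moves the arm, as the interface text tells. Its arguments: {"type":"object","properties":{"plan":{"type":"array"},"grip_force":{"type":"number"}},"required":["plan"]}

```bash
ls -la; mkdir -p pics
python3 - <<'E'
from cell import *
import cell,cv2
print([n for n in dir(cell) if not n.startswith('__')])
s=sense();print(s)
for n in("side","top"):
    f=grab_frame(n);cv2.imwrite(f"pics/{n}0.png",f["pixels"][:,:,::-1]);print(n,{k:v for k,v in f.items() if k!="pixels"})
E
```

```text
total 12
drwxr-xr-x  3 agent agent 4096 Dec  7 09:19 .
drwxr-xr-x 23 root  root  4096 Dec  7 09:19 ..
drwxr-xr-x  2 agent agent 4096 Dec  7 09:19 pics
['PlanningError', 'grab_frame', 'grip_point_offset', 'sense', 'sign_off']
{'time_s': 0.0, 'joint_positions': array([-1.44611024e+00,  2.21220960e-01,  1.52759512e+00,  2.12861765e-05,
        1.39469359e+00, -1.26059952e-01]), 'joint_vel': array([-0.00112463, -0.0007971 ,  0.00075868, -0.00039884, -0.00036109,
       -0.00127708]), 'effort': array([-1.48369618e-03, -4.94613433e+01, -3.87374318e+01,  6.98558078e-02,
        5.75125893e-02, -1.34814945e-04]), 'position': array([ 155.02547621, -604.79538983,  199.34895942]), 'orientation': array([-9.58500562e-04,  9.92150870e-01,  1.25042919e-01,  1.11351151e-05]), 'wrist_force': array([ 0.30623266, -0.05265989,  0.25002536]), 'torque': array([ 0.03724629, -0.00285421,  0.00407839]), 'grip_width': 86.97759152419137}
side {'fovy': 55.81259947696265, 'cx': 323.83486375729944, 'cy': 199.02448022313195, 'dist': array([-0.03316294,  0.        ,  0.        ,  0.        ,  0.        ]), 'R': array([[-0.9605441 , -0.27808534,  0.00485542],
       [-0.13759886,  0.45996874, -0.87720882],
       [ 0.24170557, -0.84326586, -0.48008448]]), 't': array([462.95939903, 114.80373302, 925.00184062])}
top {'fovy': 54.67033297250636, 'cx': 324.3473775305961, 'cy': 207.30242172403265, 'dist': array([-0.03409111,  0.        ,  0.        ,  0.        ,  0.        ]), 'R': array([[-0.55673234, -0.83065379, -0.00796086],
       [-0.78050417,  0.52635291, -0.33729195],
       [ 0.28436306, -0.18156785, -0.94136644]]), 't': array([301.31237785, 360.01098222, 957.79986804])}
```

View pics/side0.png

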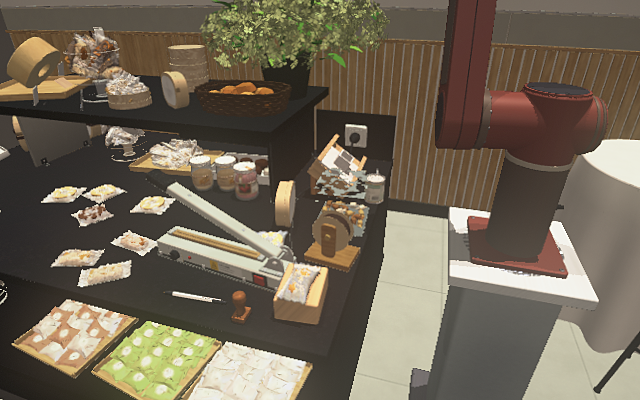

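View pics/top0.png

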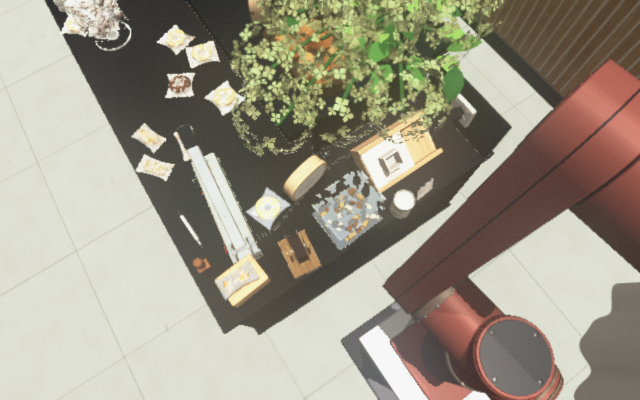

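```bash
cat > h.py <<'E'
import numpy as np,cv2
from cell import *
def K(f):
    fl=200/np.tan(np.radians(f["fovy"])/2); return np.array([[fl,0,f["cx"]],[0,fl,f["cy"]],[0,0,1.]])
def ray(f,p):
    u=cv2.undistortPoints(np.array([[p]],float),K(f),f["dist"])[0,0]
    d=f["R"].T@np.array([u[0],u[1],1]); return -f["R"].T@f["t"], d/np.linalg.norm(d)
def proj(f,X):
    X=np.atleast_2d(X).astype(float)
    return cv2.projectPoints(X,cv2.Rodrigues(f["R"])[0],f["t"],K(f),f["dist"])[0][:,0]
def atz(f,p,z):
    c,d=ray(f,p); return c+d*(z-c[2])/d[2]
def tri(fa,pa,fb,pb):
    a,da=ray(fa,pa);b,db=ray(fb,pb)
    s=np.linalg.lstsq(np.c_[da,-db],b-a,rcond=None)[0]
    A=a+s[0]*da;B=b+s[1]*db; return (A+B)/2,np.linalg.norm(A-B)
def crop(f,x0,y0,x1,y1,s,name):
    c=f["pixels"][y0:y1,x0:x1,::-1]; cv2.imwrite("pics/"+name,cv2.resize(c,None,fx=s,fy=s,interpolation=cv2.INTER_CUBIC))
E
python3 - <<'E'
from h import *
t=grab_frame("top");s=grab_frame("side")
crop(t,330,90,490,210,5,"t1.png");crop(s,270,120,400,270,4,"s1.png")
crop(t,180,170,340,290+20,4,"t2.png")
E
```

```text
(no output)
```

View pics/t1.png

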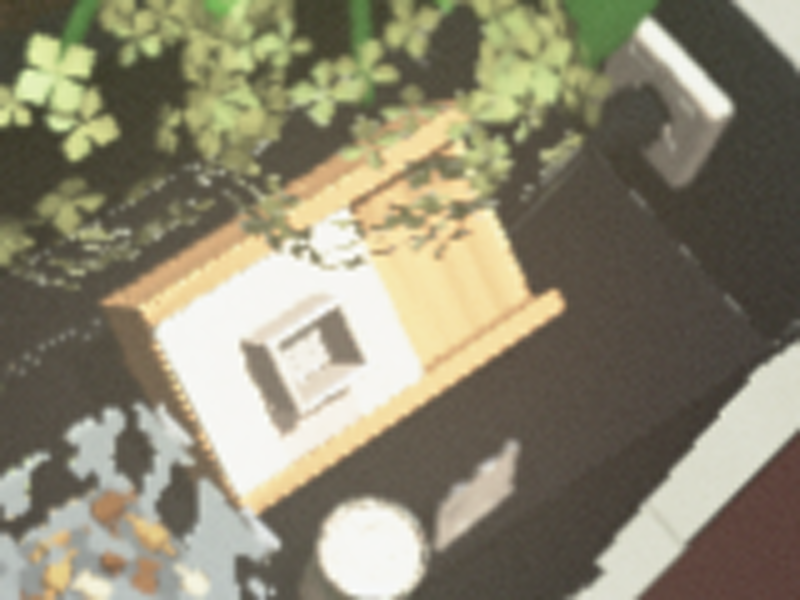

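View pics/s1.png

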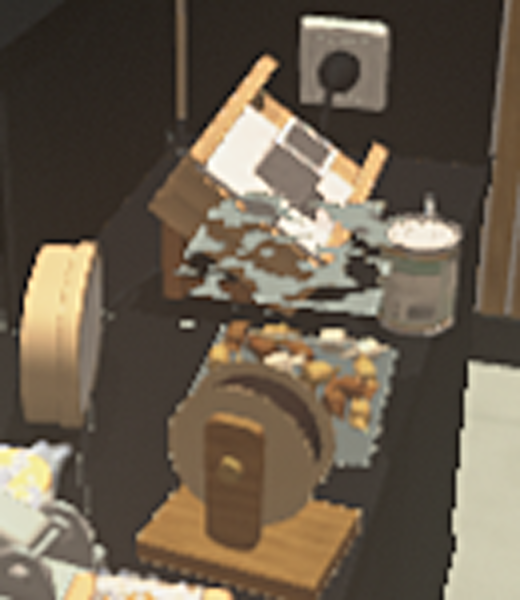

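View pics/t2.png

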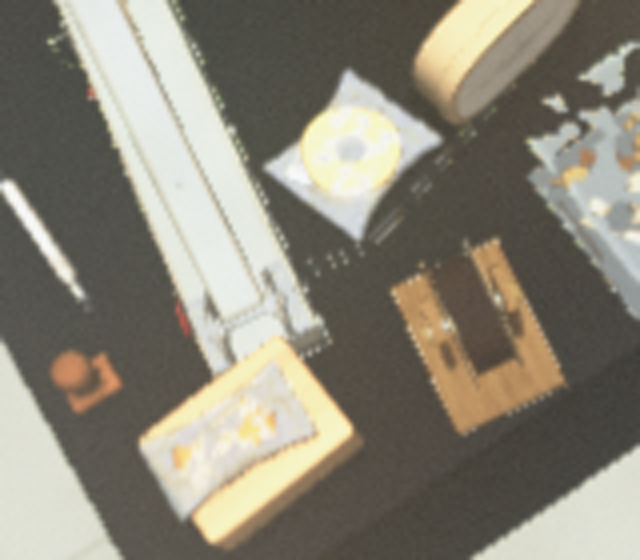

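```bash
cat >> h.py <<'E'
S,C=np.sin(np.radians(35)),np.cos(np.radians(35))
def Rt(yaw):
    c,s=np.cos(yaw),np.sin(yaw)
    return np.array([[c,-s,0],[s,c,0],[0,0,1]])@np.array([[C,0,-S],[0,1,0],[S,0,C]])
def T(p,P): return np.array(p[:3])+np.atleast_2d(P)@Rt(p[3]).T
E
python3 - <<'E'
from h import *
from scipy.optimize import least_squares
t=grab_frame("top");s=grab_frame("side")
top=[((380,191),(-66,112,58)),((442.5,150),(-66,-112,58)),((360,156),(66,112,58)),((421.5,112.),(66,-112,58))]
side=[((270+150/4,120+205/4),(66,112,0)),((270+205/4,120+163/4.),(66,112,58)) ,((270+268/4,120+58/4),(66,-112,58)),((270+378/4,120+147/4),(-66,-112,58))]
def res(p):
    r=[proj(t,T(p,[m]))[0]-u for u,m in top]+[proj(s,T(p,[m]))[0]-u for u,m in side]
    return np.ravel(r)
o=least_squares(res,[500,-150,60,0],loss='soft_l1',x_scale=[10,10,10,.1]);print(o.x,res(o.x).reshape(-1,2).round(1))
np.save('tray.npy',o.x)
def draw(f,x0,y0,x1,y1,sc,name,p):
    im=cv2.resize(f["pixels"][y0:y1,x0:x1,::-1],None,fx=sc,fy=sc,interpolation=cv2.INTER_CUBIC)
    def box(a,b,c,d,e,g,col):
        Q=np.array([[x,y,z] for x in(a,b) for y in(c,d) for z in(e,g)])
        q=(proj(f,T(p,Q))-[x0,y0])*sc+sc/2-.5
        for i in range(8):
            for j in (1,2,4):
                if i<i^j: cv2.line(im,tuple(q[i].astype(int)),tuple(q[i^j].astype(int)),col,1)
    box(-66,66,-112,112,0,58,(0,0,255)); 
    cv2.imwrite("pics/"+name,im)
draw(t,330,90,490,210,5,"t1w.png",o.x);draw(s,270,120,400,270,4,"s1w.png",o.x)
E
```

```text
[ 5.06160842e+02 -2.05966923e+02  4.25554864e+01  6.54958233e-02] [[ 1.6  4.6]
 [-0.5  0.4]
 [-1.6 -1.8]
 [ 0.6 -2.8]
 [ 1.7  2.5]
 [-0.8 -1.2]
 [-1.7 -0.3]
 [ 1.8  1.3]]
```

View pics/t1w.png

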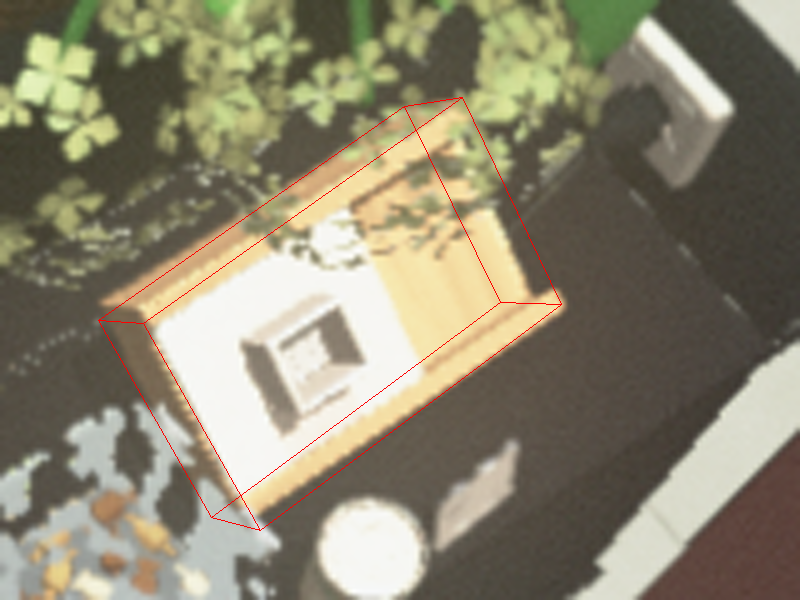

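View pics/s1w.png

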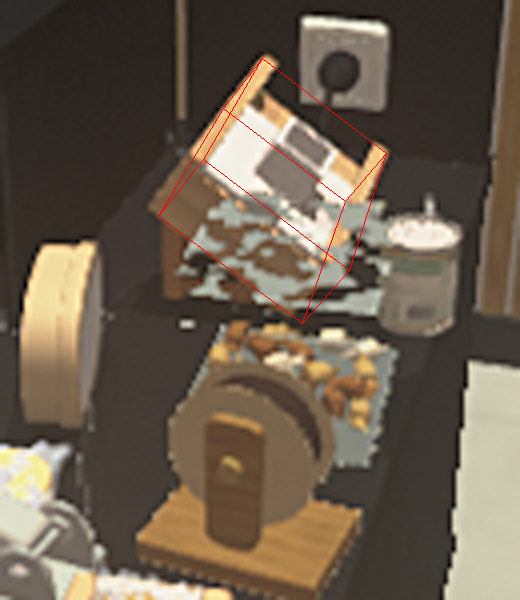

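Run:
```python
from h import *
t=grab_frame("top");s=grab_frame("side")
crop(t,345,125,425,195,10,"t3.png");crop(s,300,125,375,190,10,"s3.png")
```

```text
(no output)
```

View pics/t3.png

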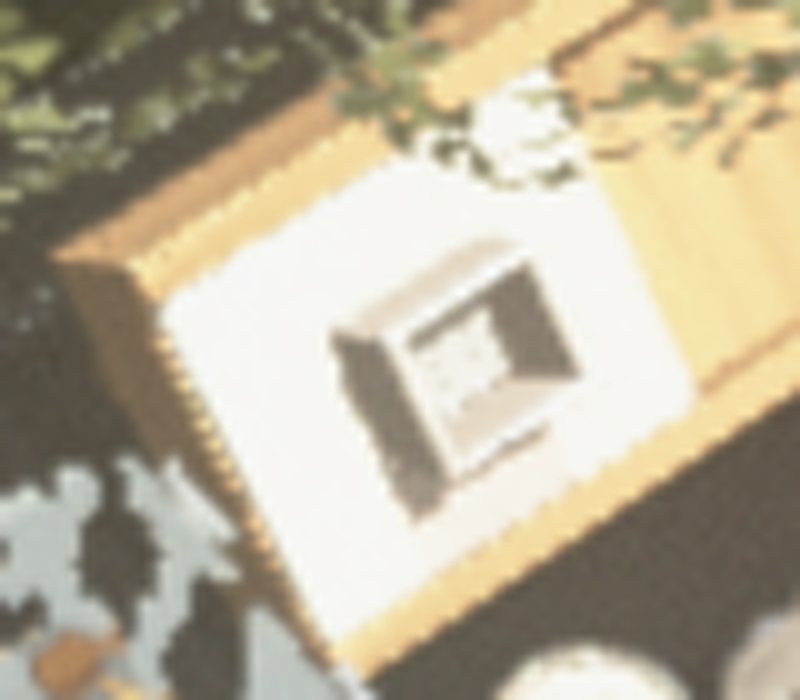

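View pics/s3.png

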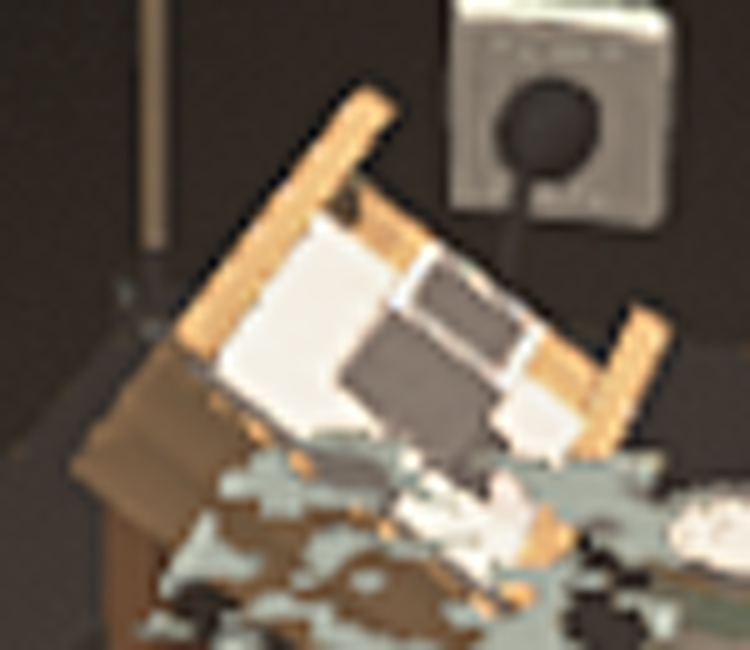

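```bash
cat > fit.py <<'E'
from h import *
from scipy.optimize import least_squares
t=grab_frame("top");s=grab_frame("side")
a=lambda x,y:(345+x/10-.45,125+y/10-.45)
b=lambda x,y:(300+x/10-.45,125+y/10-.45)
def mod(p):
    xw,yw,zr=p[4:7]
    top=[(a(130,262),(66,112,58)),((442.5,149.6),(-66,-112,58)),(a(340,680),(-66,112,58)),
     (a(380,336),(xw+22,yw+25,zr)),(a(450,486),(xw-22,yw+25,zr)),(a(525,258),(xw+22,yw-25,zr)),(a(335,330),(xw+22,yw+25,55)),(a(412,520),(xw-22,yw+25,55))]
    side=[(b(365,88),(66,-112,58)),(b(178,335),(66,112,58)),(b(670,325),(-66,-112,58)),(b(217,355),(53,112,58)),(b(635,303),(-53,-112,58)),
     (b(430,243),(xw+22,yw-25,zr)),(b(392,305),(xw+22,yw+25,zr)),(b(508,388),(xw-22,yw+25,zr)),(b(545,325),(xw-22,yw-25,zr)),(b(340,378),(xw+22,yw+25,55))]
    return top,side
def res(p,n=None):
    tp,sd=mod(p)
    return np.ravel([proj(t,T(p,[m]))[0]-u for u,m in tp]+[proj(s,T(p,[m]))[0]-u for u,m in sd])
o=least_squares(res,[506,-206,42,0,0,45,85],loss='soft_l1',x_scale=[10,10,10,.1,10,10,10]);print(o.x.round(3));print(res(o.x).reshape(-1,2).round(1).tolist())
np.save('tray.npy',o.x)
p=o.x
print("floor_mid",T(p,[[0,46,6]]),"rim",T(p,[p[4:7]]),"tab",T(p,[p[4:7]-[0,0,34]]))
E
python3 fit.py
```

```text
[ 5.10181e+02 -2.07199e+02  4.75430e+01  2.50000e-02 -2.35100e+00
  4.55670e+01  8.55940e+01]
[[-0.4, -0.2], [-0.5, 0.5], [0.7, 0.5], [-0.1, -0.1], [0.1, -0.6], [0.5, -2.2], [-1.0, 0.0], [-1.5, -4.9], [-0.4, -0.8], [0.3, -0.7], [-0.1, -0.1], [0.1, 0.1], [0.4, -0.3], [0.5, 0.3], [0.7, 0.2], [0.9, 1.2], [0.4, 1.1], [-0.2, 0.2]]
floor_mid [[ 505.59032327 -161.29918159   52.45759609]] rim [[ 458.03738783 -162.92192111  116.30886522]] tab [[ 477.53289156 -162.43438513   88.45769571]]
```

Run:
```python
from h import *
t=grab_frame("top");s=grab_frame("side")
for n,a,b in [("plant mid",(365,75),(298,22)),("plant front",(330,140),(298,40)),("leaf right",(500,5),(385,15)),("leaf left",(240,60),(205,5)),("basket",(310,45),(245,95))]:
    print(n,tri(t,a,s,b))
for z in(100,200,300,400): print(z,atz(s,(328,90),z),atz(s,(272,135),z))
# bar, riser
print("bar top z75", atz(t,(241,281),75), [atz(t,(180+x/4,170+y/4),75)[:2].round() for x,y in((145,445),(185,518),(318,432),(280,360))])
print("riser z50", [atz(t,(180+x/4,170+y/4),50)[:2].round() for x,y in((140,440),(280,340),(360,435),(205,540))])
print("tin", atz(t,(402,201),72), atz(t,(304,178),102),"ring",atz(t,(268,208),20))
```

```text
plant mid (array([537.49102925, -62.85721484, 474.17281727]), np.float64(57.62560406393648))
plant front (array([486.92819278,  54.22054888, 445.75218632]), np.float64(75.81078241379741))
leaf right (array([ 433.01662984, -324.84047678,  506.86060704]), np.float64(75.2991195486995))
leaf left (array([665.73551855, 116.1056271 , 507.21824217]), np.float64(64.18599596619619))
basket (array([ 750.7848009 , -107.35060726,  293.26693784]), np.float64(12.062182429339405))
100 [  767.2406689  -1061.45290499   100.        ] [ 766.5900088  -321.95561416  100.        ]
200 [ 647.40260622 -628.17680136  200.        ] [646.89897532 -55.78318651 200.        ]
300 [ 527.56454354 -194.90069773  300.        ] [527.20794184 210.38924114 300.        ]
400 [407.72648086 238.3754059  400.        ] [407.51690836 476.56166879 400.        ]
bar top z75 [418.27725546 327.86628928  75.        ] [array([452., 379.]), array([399., 380.]), array([399., 286.]), array([451., 283.])]
riser z50 [array([463., 384.]), array([470., 278.]), array([389., 267.]), array([387., 380.])]
tin [ 364.74262716 -128.49364529   72.        ] [552.44289705  55.38543929 102.        ] ring [565.49113081 171.04737235  20.        ]
```

```bash
cat >> h.py <<'E'
from scipy.spatial.transform import Rotation as Ro
def Rtool(s=None):
    q=(s or sense())["orientation"]; return Ro.from_quat([q[1],q[2],q[3],q[0]]).as_matrix()
def to(target,yaw=None):
    """row numbers to move TCP to world target; yaw= wanted direction of tool x (proj), rad"""
    s=sense();R=Rtool(s);d=R.T@(np.array(target)-s["position"])/300
    sp=0
    if yaw is not None:
        x=R.T@np.array([np.cos(yaw),np.sin(yaw),0]); sp=np.arctan2(x[1],x[0])/np.pi
    return [round(float(v),4) for v in [*d,sp]]
def st():
    s=sense();R=Rtool(s)
    print("t",round(s["time_s"],2),"pos",s["position"].round(1),"q",s["joint_positions"].round(3),"F",s["wrist_force"].round(1),"w",round(s["grip_width"],1))
    print(" z",R[:,2].round(3),"x",R[:,0].round(3),"tilt",round(float(np.degrees(np.arccos(-R[2,2]))),1))
E
python3 -c "
from h import *
st();print(to([290,-295,350],0))"
```

```text
t 0.6 pos [ 155.1 -605.4  200.4] q [-1.446  0.22   1.526  0.     1.395 -0.126] F [ 0.7 -0.1 -0.6] w 87.2
 z [ 0.  0. -1.] x [0.969 0.248 0.   ] tilt 0.0
[0.6924, -0.8909, -0.4985, 0.0798]
```

Request:
arm_command([
  [[0, 0.69, -0.89, -0.5, 0.08], [0, 0.69, -0.89, -0.5, 0.08], [0, 0.69, -0.89, -0.5, 0.08], [0, 0.69, -0.89, -0.5, 0.08], [0, 0.69, -0.89, -0.5, 0.08], [0, 0.69, -0.89, -0.5, 0.08], [0, 0.69, -0.89, -0.5, 0.08], [0, 0.69, -0.89, -0.5, 0.08]],
])

```text
time_s: 1.6
position: [289.3, -295.6, 350.3]
orientation: [0.0, 1.0, 0.0, -0.0]
wrist_force: [-0.1, -0.2, 0.1]
grip_width: 15.0
```

```bash
python3 -c "
from h import *
st();print(to([400,0,550],0))"
```

```text
t 1.6 pos [ 289.3 -295.6  350.3] q [-9.870e-01 -3.570e-01  1.799e+00 -1.000e-03  1.699e+00  5.840e-01] F [-0.1 -0.2  0.1] w 15.0
 z [-0.    -0.001 -1.   ] x [ 1.  0. -0.] tilt 0.0
[0.3691, -0.9848, -0.6665, 0.0]
```

Request:
arm_command([
  [[0, 0.37, -0.98, -0.67, 0], [0, 0.37, -0.98, -0.67, 0], [0, 0.37, -0.98, -0.67, 0], [0, 0.37, -0.98, -0.67, 0], [0, 0.37, -0.98, -0.67, 0], [0, 0.37, -0.98, -0.67, 0], [0, 0.37, -0.98, -0.67, 0], [0, 0.37, -0.98, -0.67, 0]],
])

```text
time_s: 2.6
position: [400.7, -2.5, 549.5]
orientation: [0.0, 1.0, -0.0, -0.002]
wrist_force: [-0.4, -1.2, -0.9]
grip_width: 0.3
```

```bash
python3 -c "
from h import *
st()
f=grab_frame('side');cv2.imwrite('pics/s4.png',f['pixels'][:,:,::-1])
"
```

```text
t 2.6 pos [400.7  -2.5 549.5] q [-2.020e-01 -2.840e-01  1.372e+00 -2.000e-03  2.057e+00  1.368e+00] F [-0.4 -1.2 -0.9] w 0.3
 z [-0.003 -0.001 -1.   ] x [ 1.    -0.001 -0.003] tilt 0.2
```

View pics/s4.png

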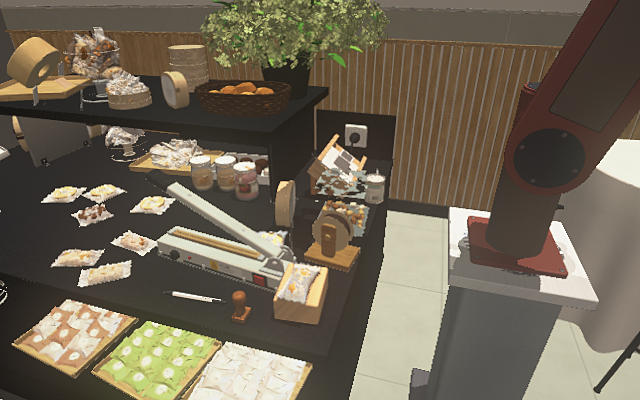

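Run:
```python
import numpy as np
D=[(619.5,199.9,.2205,1.7465),(406.1,350.3,-.357,1.442),(393,549.5,-.284,1.088)]
A=[];b=[]
for r,z,q2,q in D:
    A.append([1,0,np.sin(q2),np.sin(q),np.cos(q)]);b.append(r)
    A.append([0,1,np.cos(q2),np.cos(q),-np.sin(q)]);b.append(z)
x,re,_,sv=np.linalg.lstsq(np.array(A),b,rcond=None);print(x,re,sv)
a,k,L1,L2,e=x
from scipy.optimize import fsolve
def ik(r,z,phi=np.pi):
    # phi = q2+q3+q5 ; Lt unknown here, only phi=pi
    f=lambda v:[a+L1*np.sin(v[0])+L2*np.sin(v[1])+e*np.cos(v[1])-r,k+L1*np.cos(v[0])+L2*np.cos(v[1])-e*np.sin(v[1])-z]
    v=fsolve(f,[-.3,1.1]);return v[0],v[1]-v[0],np.pi-v[1]
for r,z in[(400,550),(400,650),(400,750),(350,750),(400,850),(500,750),(300,650)]: print(r,z,ik(r,z))
```

```text
[ -2.23799023 -54.03135059 409.1575714  549.45296411  50.03442026] [0.000595] [2.97184956 2.42742041 0.34953531 0.32807038 0.21432505]
400 550 (np.float64(-0.2676071927633869), np.float64(1.358224224363852), np.float64(2.050975621989328))
400 650 (np.float64(-0.14999558384322884), np.float64(1.0562325119007665), np.float64(2.2353557255322554))
400 750 (np.float64(0.04226026044968412), np.float64(0.6391415794247002), np.float64(2.4601908137154087))
350 750 (np.float64(-0.07783627808620197), np.float64(0.7569663444358743), np.float64(2.462462587240121))
400 850 (np.float64(0.4186701407825768), np.float64(-0.09087750002282641), np.float64(2.813800012830043))
500 750 (np.float64(0.36775262445378937), np.float64(0.2407392754710867), np.float64(2.5331007536649173))
300 650 (np.float64(-0.3646982521056817), np.float64(1.2219831808725088), np.float64(2.284307724822966))<stdin>:13: RuntimeWarning: The iteration is not making good progress, as measured by the 
 improvement from the last ten iterations.
```

Request:
arm_command([
  [[0, 0, -0.3, -0.5, 0], [0, 0, -0.3, -0.5, 0], [0, 0, -0.3, -0.7, 0], [0, 0, -0.3, -0.8, 0], [0, 0, -0.3, -1, 0], [0, 0, -0.3, -1, 0], [0, 0, -0.3, -1, 0], [0, 0, -0.3, -1, 0]],
])

```text
time_s: 3.65
position: [429.1, 91.2, 815.2]
orientation: [0.002, 0.999, -0.002, 0.037]
wrist_force: [-0.3, -1.3, 0.2]
grip_width: 0.9
```

```bash
python3 -c "
from h import *
st()"
```

```text
t 3.65 pos [429.1  91.2 815.2] q [ 0.034  0.331  0.09  -0.012  2.648  1.599] F [-0.3 -1.3  0.2] w 0.9
 z [ 0.074 -0.003 -0.997] x [ 0.997 -0.005  0.074] tilt 4.2
```

Request:
arm_command([
  [[0, -0.3, 0, -0.5, 0], [0, -0.5, 0, -1, 0], [0, -0.6, 0, -1, 0], [0, -0.6, 0, -1, 0], [0, -0.6, 0, -1, 0]],
])

```text
time_s: 4.28
position: [372.6, 111.1, 854.3]
orientation: [0.001, 0.996, -0.002, 0.085]
wrist_force: [-0.9, -0.1, -0.1]
grip_width: 0.8
```

```bash
python3 -c "
from h import *
st()"
```

```text
t 4.28 pos [372.6 111.1 854.3] q [ 0.106  0.236  0.088 -0.043  2.647  1.641] F [-0.9 -0.1 -0.1] w 0.8
 z [ 0.17  -0.002 -0.985] x [ 0.985 -0.004  0.17 ] tilt 9.8
```

Request:
arm_command([
  [[0, -0.5, 0.08, -0.7, 0], [0, -0.8, 0.08, -1, 0], [0, -1, 0.08, -1, 0], [0, -1, 0.08, -1, 0], [0, -1, 0.08, -1, 0]],
])

```text
time_s: 4.9
position: [292.0, 144.9, 890.9]
orientation: [-0.001, 0.99, -0.002, 0.139]
wrist_force: [-0.3, -0.4, 0.1]
grip_width: 0.9
```

```bash
python3 -c "
from h import *
st()"
```

```text
t 4.9 pos [292.  144.9 890.9] q [ 0.313  0.134  0.088 -0.178  2.647  1.719] F [-0.3 -0.4  0.1] w 0.9
 z [ 0.275  0.001 -0.962] x [ 0.962 -0.004  0.275] tilt 15.9
```

Request:
arm_command([
  [[0, -0.5, 0.15, -0.7, 0], [0, -0.6, 0.15, -1, 0], [0, -0.6, 0.15, -1, 0], [0, -0.6, 0.15, -1, 0], [0, -0.6, 0.15, -1, 0]],
])

```text
time_s: 5.52
position: [193.8, 158.9, 919.4]
orientation: [-0.005, 0.982, -0.001, 0.19]
wrist_force: [0.3, -0.8, -0.2]
grip_width: 0.5
```

```bash
python3 -c "
from h import *
st()"
```

```text
t 5.53 pos [193.8 158.9 919.4] q [ 0.721  0.048  0.088 -0.527  2.647  1.783] F [ 0.3 -0.8 -0.2] w 0.5
 z [ 0.373  0.01  -0.928] x [ 0.928 -0.004  0.373] tilt 21.9
```

Run:
```python
from h import *
t=grab_frame("top");s=grab_frame("side")
cv2.imwrite("pics/t5.png",t["pixels"][:,:,::-1]);cv2.imwrite("pics/s5.png",s["pixels"][:,:,::-1])
print("outlet",tri(t,(463,113),s,(356,135)))
print("tbl corner", atz(t,(485,158),0),atz(t,(510,128),0))
```

```text
outlet (array([ 479.97632417, -426.52738608,   92.57614574]), np.float64(11.099429945896022))
tbl corner [ 349.05328446 -443.58815463    0.        ] [ 382.74718345 -576.91280827    0.        ]
```

View pics/t5.png

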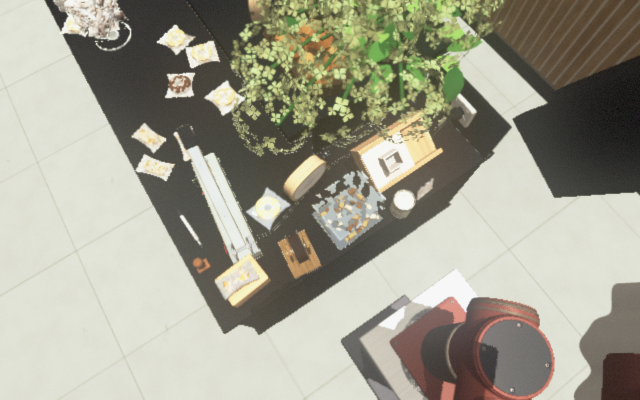

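View pics/s5.png

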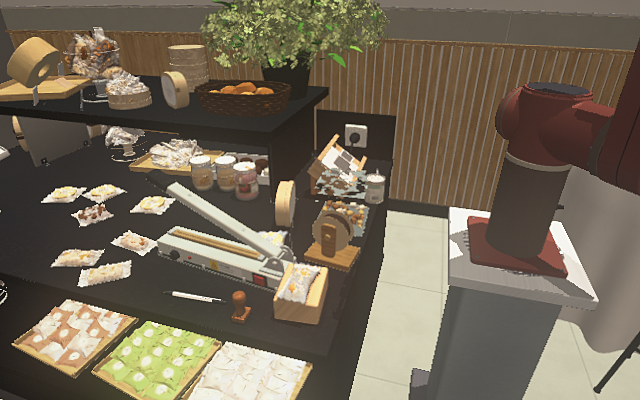

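```bash
python3 -c "
from h import *
st();print(to([380,0,700],.025)); print(to([400,-163,400],.025))"
```

```text
t 5.62 pos [193.3 158.9 919.6] q [ 0.721  0.047  0.088 -0.526  2.647  1.783] F [0.3 0.8 0.5] w 0.5
 z [ 0.374  0.011 -0.928] x [ 0.928 -0.002  0.374] tilt 21.9
[0.3049, 0.5393, 0.9053, -0.0078]
[-0.0057, 1.094, 1.8516, -0.0078]
```

Request:
arm_command([
  [[0, 0.15, 0.27, 0.45, -0.008], [0, 0.15, 0.27, 0.45, -0.008], [0, 0.3, 0.54, 0.9, -0.008], [0, 0.3, 0.54, 0.9, -0.008], [0, 0.3, 0.54, 0.9, -0.008], [0, 0.3, 0.54, 0.9, -0.008]],
])

```text
time_s: 6.38
position: [374.3, 2.1, 705.3]
orientation: [-0.003, 0.982, 0.011, 0.191]
wrist_force: [0.2, 0.2, 1.4]
grip_width: 0.4
```

```bash
python3 -c "
from h import *
st();print(to([390,-163,450],.025))"
```

```text
t 6.38 pos [374.3   2.1 705.3] q [-0.345 -0.471  1.219  0.153  2.029  1.296] F [0.2 0.2 1.4] w 0.4
 z [ 0.374  0.011 -0.927] x [0.927 0.021 0.374] tilt 22.0
[-0.2814, 0.5537, 0.8027, -0.0005]
```

Request:
arm_command([
  [[0, -0.28, 0.55, 0.8, 0], [0, -0.28, 0.55, 0.8, 0], [0, -0.28, 0.55, 0.8, 0], [0, -0.28, 0.55, 0.8, 0], [0, -0.28, 0.55, 0.8, 0], [0, -0.28, 0.55, 0.8, 0]],
])

```text
time_s: 7.12
position: [388.9, -162.9, 445.4]
orientation: [-0.007, 0.982, 0.009, 0.188]
wrist_force: [0.1, 0.0, 0.6]
grip_width: 0.5
```

```bash
python3 -c "
from h import *
st();p=np.load('tray.npy');print(to(T(p,[0,46,85.6+50])[0],.025),T(p,[0,46,85.6+50])[0])"
```

```text
t 7.12 pos [ 388.9 -162.9  445.4] q [-0.846 -0.616  1.839  0.292  1.669  0.773] F [0.1 0.  0.6] w 0.5
 z [ 0.368  0.016 -0.93 ] x [0.929 0.014 0.369] tilt 21.6
[-0.2211, 0.0131, 0.9405, -0.0019] [ 431.27805021 -163.15755405  158.61970103]
```

Request:
arm_command([
  [[0, -0.2, 0.01, 0.9, 0], [0, -0.2, 0.01, 0.9, 0], [0, -0.2, 0.01, 0.9, 0], [0, -0.22, 0.013, 0.9, 0], [0, -0.22, 0.013, 0.94, 0], [0, -0.22, 0.013, 0.94, 0]],
])

```text
time_s: 7.88
position: [430.7, -161.2, 156.9]
orientation: [-0.009, 0.983, 0.009, 0.186]
wrist_force: [-0.4, 0.7, 0.1]
grip_width: 0.6
```

```bash
python3 -c "
from h import *
st();p=np.load('tray.npy')
t=grab_frame('top');s=grab_frame('side')
crop(t,330,90,490,210,5,'t6.png');crop(s,270,70,400,200,5,'s6.png')
for h in(0,-30,-34,-40): print(h,to(T(p,[1,46,85.6+h])[0],.025))"
```

```text
t 7.88 pos [ 430.7 -161.2  156.9] q [-0.748 -0.47   2.282  0.303  1.083  0.696] F [-0.4  0.7  0.1] w 0.6
 z [ 0.365  0.021 -0.931] x [0.931 0.013 0.365] tilt 21.4
0 [0.0325, -0.0013, 0.1691, -0.0018]
-30 [0.0554, -0.0009, 0.2665, -0.0018]
-34 [0.0585, -0.0009, 0.2795, -0.0018]
-40 [0.063, -0.0008, 0.2989, -0.0018]
```

View pics/t6.png

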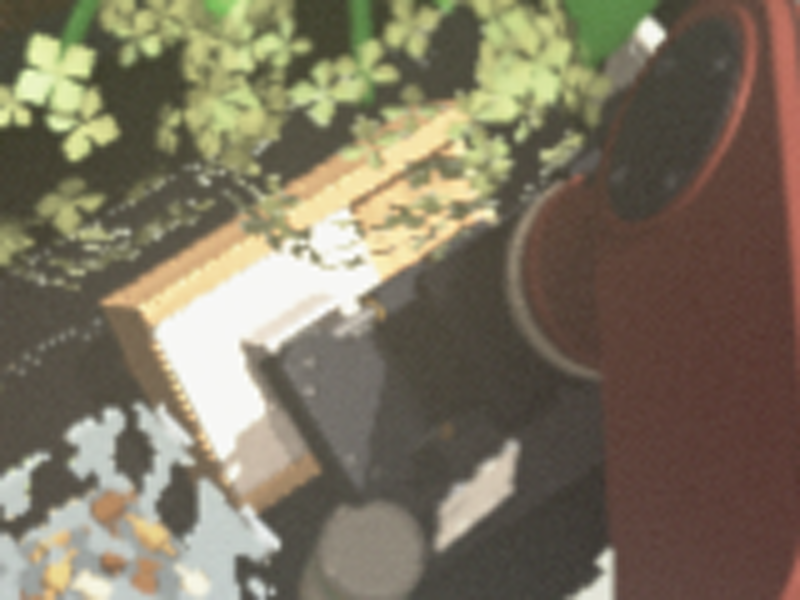

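View pics/s6.png

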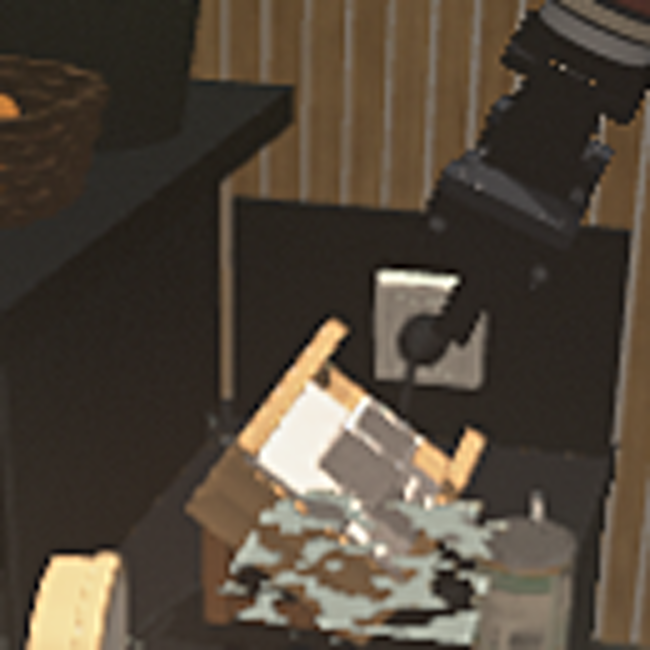

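```bash
python3 -c "
from h import *
p=np.load('tray.npy');R=Rtool()
B=T(p,[-7,45.6,85.6-42])[0]   # deep target
for d in(60,42,30,15,8,4,0): print(d,to(B-R[:,2]*d,.025))
s=grab_frame('side');print(proj(s,sense()['position']))"
```

```text
60 [0.0386, 0.0008, 0.1115, -0.0018]
42 [0.0386, 0.0008, 0.1715, -0.0018]
30 [0.0386, 0.0008, 0.2115, -0.0018]
15 [0.0386, 0.0008, 0.2615, -0.0018]
8 [0.0386, 0.0008, 0.2849, -0.0018]
4 [0.0386, 0.0008, 0.2982, -0.0018]
0 [0.0386, 0.0008, 0.3115, -0.0018]
[[356.09849552 142.61106986]]
```

Request:
arm_command([
  [[0, 0.0386, 0.001, 0.06, -0.002], [0, 0.0386, 0.001, 0.11, -0.002], [0, 0.0386, 0.001, 0.16, -0.002], [0, 0.0386, 0.001, 0.2, -0.002], [0, 0.0386, 0.001, 0.235, -0.002], [0, 0.0386, 0.001, 0.245, -0.002], [0, 0.0386, 0.001, 0.245, -0.002]],
])

```text
time_s: 8.9
position: [471.5, -163.4, 98.8]
orientation: [-0.005, 0.982, 0.012, 0.19]
wrist_force: [0.2, 0.1, -0.1]
grip_width: 0.3
```

```bash
python3 -c "
from h import *
st();p=np.load('tray.npy');R=Rtool()
s=sense();print('tray coords',Rt(p[3]).T@(s['position']-p[:3]))
t=grab_frame('top');s=grab_frame('side')
crop(t,330,90,490,210,5,'t7.png');crop(s,300,100,390,190,7,'s7.png')
"
```

```text
t 8.9 pos [ 471.5 -163.4   98.8] q [-0.676 -0.276  2.264  0.32   0.885  0.7  ] F [ 0.2  0.1 -0.1] w 0.3
 z [ 0.372  0.014 -0.928] x [0.928 0.022 0.372] tilt 21.9
tray coords [-1.41096599 44.70324057 63.55231745]
```

View pics/s7.png

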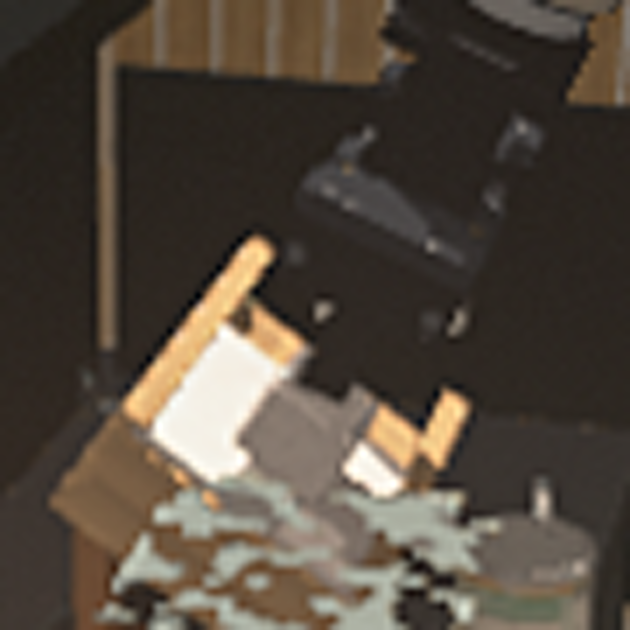

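View pics/t7.png

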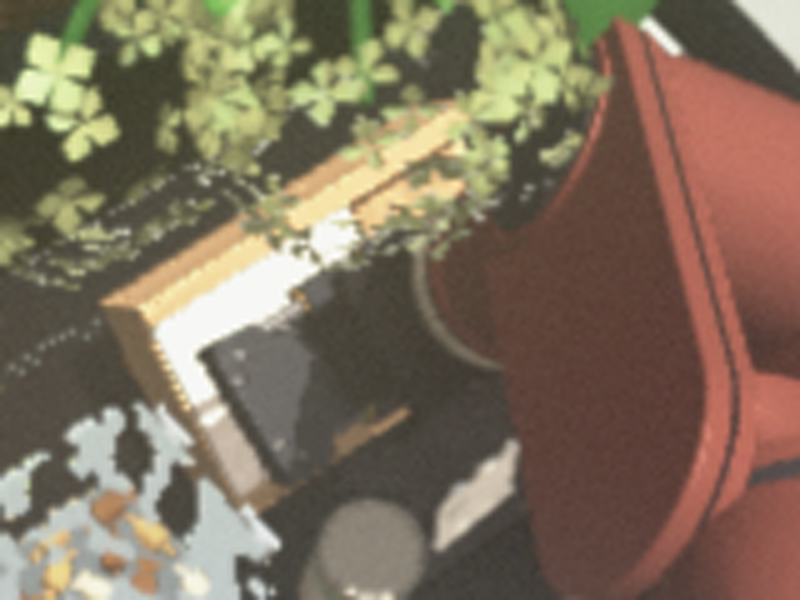

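Request:
arm_command([
  [[0, 0, 0, 0.02, 0], [0, 0, 0, 0.035, 0], [0, 0, 0, 0.045, 0], [0, 0, 0, 0.05, 0], [0, 0, 0, 0.05, 0]],
])

```text
time_s: 9.62
position: [477.1, -163.3, 85.0]
orientation: [-0.005, 0.982, 0.012, 0.19]
wrist_force: [0.5, 0.8, -0.1]
grip_width: 0.2
```

```bash
cat >> h.py <<'E'
def tr():
    p=np.load('tray.npy');s=sense();A=Rt(p[3]);print('tray',(A.T@(s['position']-p[:3])).round(1),'Ftray',(A.T@s['wrist_force']).round(1))
E
python3 -c "
from h import *
st();tr()"
```

```text
t 9.62 pos [ 477.1 -163.3   85. ] q [-0.666 -0.237  2.263  0.327  0.846  0.695] F [ 0.5  0.8 -0.1] w 0.2
 z [ 0.372  0.014 -0.928] x [0.928 0.022 0.372] tilt 21.9
tray [-4.7 44.7 49. ] Ftray [ 0.4  0.8 -0.4]
```

Request:
arm_command([
  [[0, 0, 0, 0.01, 0], [0, 0, 0, 0.02, 0], [0, 0, 0, 0.02, 0]],
])

```text
time_s: 10.0
position: [479.1, -163.0, 79.0]
orientation: [-0.005, 0.982, 0.012, 0.189]
wrist_force: [-0.6, 0.9, -0.1]
grip_width: 0.3
```

```bash
python3 -c "
from h import *
st();tr()"
```

```text
t 10.0 pos [ 479.1 -163.    79. ] q [-0.662 -0.22   2.262  0.331  0.831  0.693] F [-0.6  0.9 -0.1] w 0.3
 z [ 0.372  0.014 -0.928] x [0.928 0.022 0.372] tilt 21.8
tray [-6.5 44.9 42.9] Ftray [-0.5  0.9  0.3]
```

```bash
python3 -c "
from h import *
t=grab_frame('top');s=grab_frame('side')
crop(t,340,110,440,200,8,'t8.png');crop(s,300,100,390,190,7,'s8.png')
p=np.load('tray.npy');R=Rtool();P=sense()['position']
for nm,f in(('t',t),('s',s)): print(nm,'tip',proj(f,P),'70back',proj(f,P-70*R[:,2]),'rim',proj(f,T(p,p[4:7])))
"
```

```text
t tip [[386.73903274 160.64701067]] 70back [[396.88730569 156.58449648]] rim [[393.59193429 160.3739531 ]]
s tip [[339.8505992  167.32457951]] 70back [[349.12621662 147.87296545]] rim [[347.09867145 156.7339571 ]]
```

View pics/s8.png

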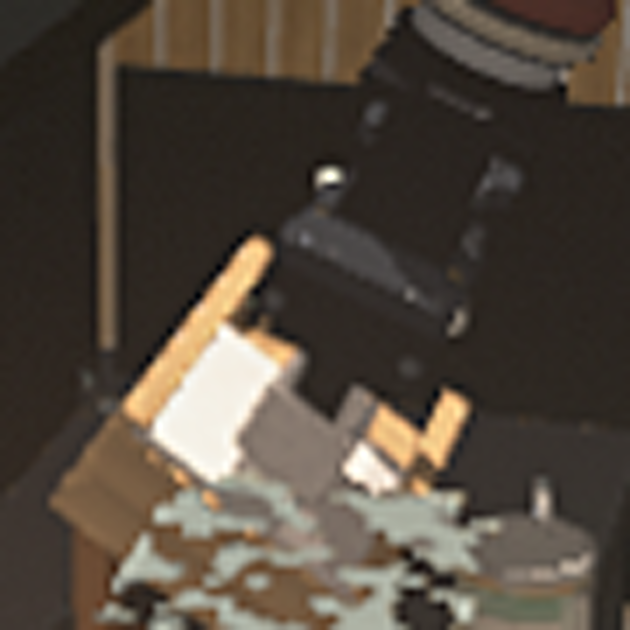

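View pics/t8.png

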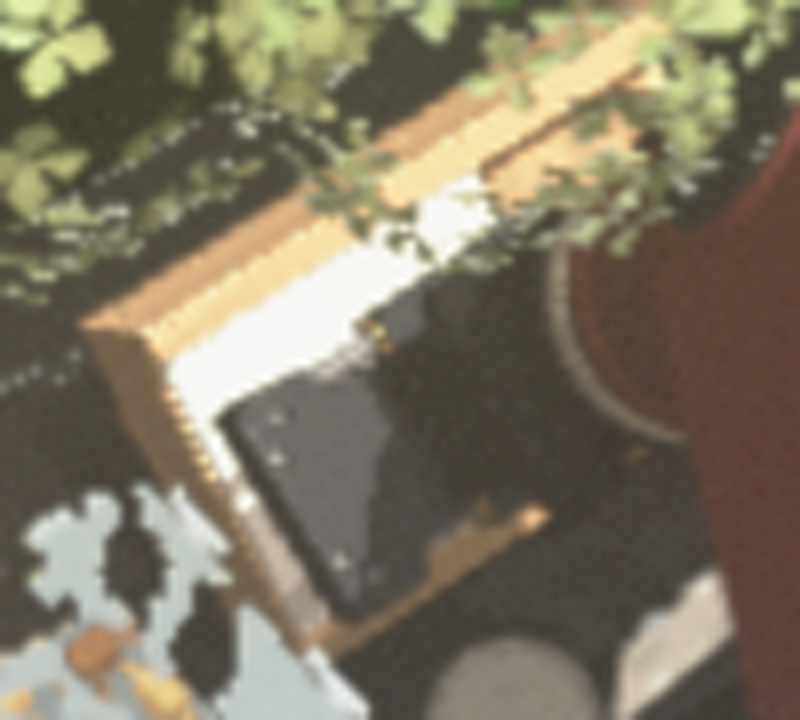

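Request:
arm_command([
  [[0, 0, 0, 0.007, 0], [0, 0, 0, 0.01, 0], [0, 0, 0, 0.01, 0]],
])

```text
time_s: 10.48
position: [480.4, -163.1, 76.4]
orientation: [-0.005, 0.982, 0.012, 0.189]
wrist_force: [0.5, 0.0, 0.1]
grip_width: 0.3
```

```bash
python3 -c "
from h import *
st();tr()"
```

```text
t 10.47 pos [ 480.4 -163.1   76.4] q [-0.66  -0.213  2.261  0.332  0.823  0.692] F [0.5 0.  0.1] w 0.3
 z [ 0.372  0.014 -0.928] x [0.928 0.022 0.372] tilt 21.8
tray [-7.  44.8 40.1] Ftray [ 0.4  0.  -0.2]
```

```bash
python3 -c "
from h import *
s=grab_frame('side')
c=s['pixels'][90:190,300:400,::-1].astype(float)
c=255*(np.clip(c/80,0,1))**.6
im=cv2.resize(c.astype(np.uint8),None,fx=6,fy=6,interpolation=cv2.INTER_CUBIC)
p=np.load('tray.npy');R=Rtool();P=sense()['position']
for sx in(-9.5,9.5):
  for sy in (-15,15):
    q=(proj(s,[P+R@np.array([sx,sy,0]),P+R@np.array([sx,sy,-70])])-[300,90])*6+3
    cv2.line(im,tuple(q[0].astype(int)),tuple(q[1].astype(int)),(0,0,255),1)
xw,yw,zr=p[4:7]
for dx,dy in((22,25),(18,21)):
  q=(proj(s,T(p,[[xw+a,yw+b,zr] for a,b in((dx,dy),(dx,-dy),(-dx,-dy),(-dx,dy))]))-[300,90])*6+3
  cv2.polylines(im,[q.astype(np.int32)],True,(0,255,0),1)
cv2.imwrite('pics/s9.png',im)
"
```

```text
(no output)
```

View pics/s9.png

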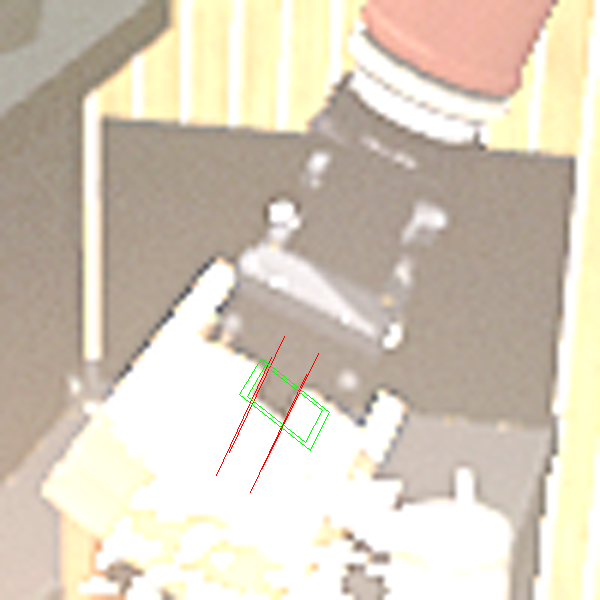

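```bash
python3 -c "
from h import *
t=grab_frame('top')
p=np.load('tray.npy');xw,yw,zr=p[4:7]
im=cv2.imread('pics/t3.png')
cols={0:(0,255,0),34:(0,0,255),44:(255,0,0)}
for d,c in cols.items():
  q=(proj(t,T(p,[[xw+a*18,yw+b*21,zr-d] for a,b in((1,1),(1,-1),(-1,-1),(-1,1))]))-[345,125])*10+5
  cv2.polylines(im,[q.astype(np.int32)],True,c,1)
q=(proj(t,T(p,[[xw+a*22,yw+b*25,zr] for a,b in((1,1),(1,-1),(-1,-1),(-1,1))]))-[345,125])*10+5
cv2.polylines(im,[q.astype(np.int32)],True,(0,128,0),1)
q=(proj(t,T(p,[[xw+a*22,yw+b*25,55] for a,b in((1,1),(1,-1),(-1,-1),(-1,1))]))-[345,125])*10+5
cv2.polylines(im,[q.astype(np.int32)],True,(255,0,255),1)
cv2.imwrite('pics/t9.png',im)
"
```

```text
(no output)
```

View pics/t9.png

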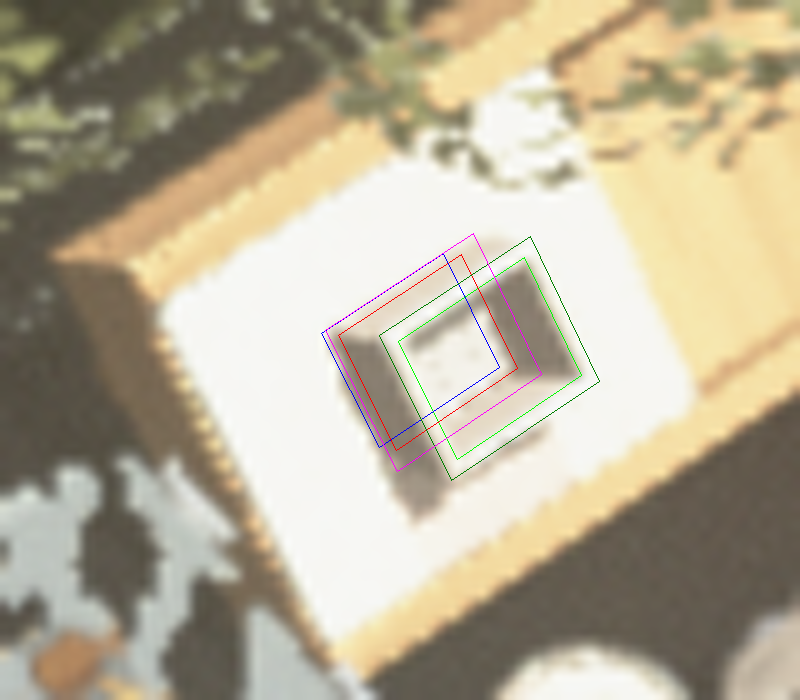

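Request:
arm_command([
  [[0, 0, 0, 0.006, 0], [0, 0, 0, 0.01, 0], [0, 0, 0, 0.01, 0]],
])

```text
time_s: 10.95
position: [481.4, -163.0, 73.6]
orientation: [-0.005, 0.982, 0.012, 0.189]
wrist_force: [-0.2, 0.1, -0.2]
grip_width: 0.9
```

```bash
python3 -c "
from h import *
st();tr();print(sense()['effort'].round(1),sense()['torque'])"
```

```text
t 10.95 pos [ 481.4 -163.    73.6] q [-0.658 -0.204  2.261  0.334  0.815  0.691] F [-0.2  0.1 -0.2] w 0.9
 z [ 0.372  0.014 -0.928] x [0.928 0.022 0.372] tilt 21.8
tray [-7.7 44.9 37.2] Ftray [-0.3  0.1 -0.1]
[ -0.  -25.3 -35.2   1.2  -1.3   0. ] [-0.0392063   0.28945682  0.00110748]
```

```bash
cat > ov.py <<'E'
from h import *
import sys
n=sys.argv[1]
def ov(f,x0,y0,w,h,sc,name,g=80):
    c=f['pixels'][y0:y0+h,x0:x0+w,::-1].astype(float)
    c=255*(np.clip(c/g,0,1))**.6
    im=cv2.resize(c.astype(np.uint8),None,fx=sc,fy=sc,interpolation=cv2.INTER_CUBIC)
    p=np.load('tray.npy');R=Rtool();P=sense()['position']
    xw,yw,zr=p[4:7]; off=float(sys.argv[2]) if len(sys.argv)>2 else 0
    def pl(X,col,cl=True):
        q=(proj(f,X)-[x0,y0])*sc+sc/2; cv2.polylines(im,[q.astype(np.int32)],cl,col,1)
    for sx in(-9.5,9.5):
      for sy in (-15,15): pl([P+R@np.array([sx,sy,0]),P+R@np.array([sx,sy,-70])],(0,0,255))
    pl([P+R@np.array([a,b,-70]) for a,b in((-37,-95),(37,-95),(37,95),(-37,95))],(255,0,0))
    for dx,dy in((22,25),(18,21)):
        pl(T(p,[[xw+a,yw+b-off,zr] for a,b in((dx,dy),(dx,-dy),(-dx,-dy),(-dx,dy))]),(0,200,0))
    pl(T(p,[[a,b,58] for a,b in((66,112),(66,-112),(-66,-112),(-66,112))]),(0,200,200))
    cv2.imwrite('pics/'+name,im)
t=grab_frame('top');s=grab_frame('side')
ov(t,340,110,100,90,7,'t%s.png'%n,140);ov(s,300,90,100,100,6,'s%s.png'%n)
E
python3 ov.py 10
```

```text
(no output)
```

View pics/s10.png

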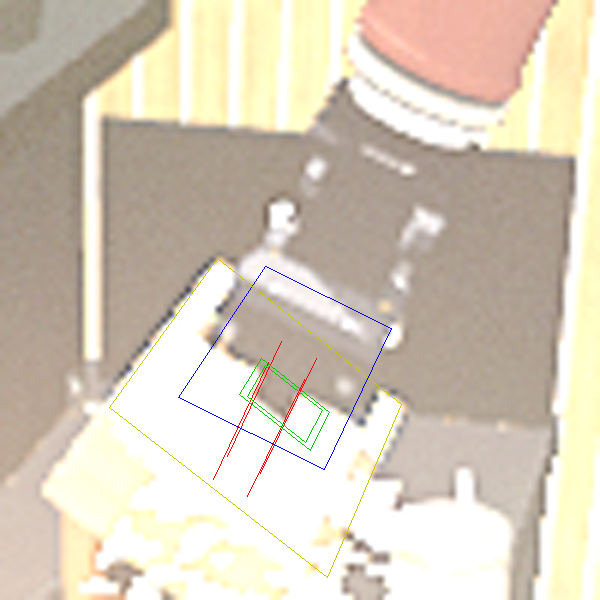

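View pics/t10.png

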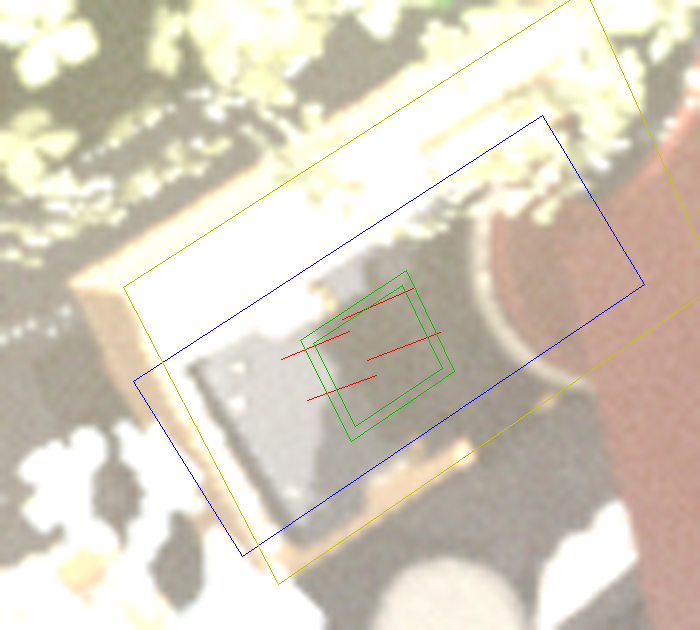

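Request:
arm_command([
  [[0, 0, 0, 0.006, 0], [0, 0, 0, 0.01, 0], [0, 0, 0, 0.013, 0], [0, 0, 0, 0.013, 0]],
])

```text
time_s: 11.55
position: [482.9, -162.9, 70.0]
orientation: [-0.005, 0.982, 0.012, 0.189]
wrist_force: [0.3, 0.1, 1.0]
grip_width: 0.5
```

```bash
python3 -c "
from h import *
st();tr();print(sense()['effort'].round(1),sense()['torque'])"
```

```text
t 11.55 pos [ 482.9 -162.9   70. ] q [-0.656 -0.194  2.26   0.336  0.805  0.689] F [0.3 0.1 1. ] w 0.5
 z [ 0.372  0.014 -0.928] x [0.928 0.022 0.372] tilt 21.8
tray [-8.6 44.9 33.4] Ftray [0.9 0.1 0.6]
[  0.  -25.6 -35.    1.2  -1.3   0. ] [0.03972934 0.23389911 0.02286626]
```

```bash
python3 -c "
import cv2,numpy as np
im=cv2.imread('pics/s6.png').astype(float)
im=(255*np.clip(im/90,0,1)**.6).astype(np.uint8)
q=((356.1-270)*5+2,(142.6-70)*5+2)
cv2.circle(im,(int(q[0]),int(q[1])),4,(0,0,255),1)
cv2.imwrite('pics/s6b.png',im[150:500,200:600])
"
```

```text
(no output)
```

View pics/s6b.png

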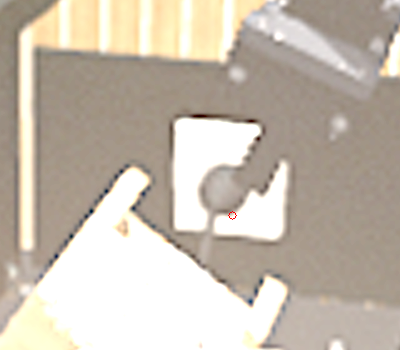

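```bash
python3 -c "
from h import *
print(grip_point_offset)"
```

```text
18.700000000000003
```

Request:
arm_command([
  [[0, 0, 0, 0.006, 0], [0, 0, 0, 0.01, 0], [0, 0, 0, 0.015, 0], [0, 0, 0, 0.015, 0]],
])

```text
time_s: 12.05
position: [485.2, -163.1, 66.4]
orientation: [-0.005, 0.982, 0.012, 0.19]
wrist_force: [-1.0, 1.0, 4.5]
grip_width: 0.6
```

```bash
python3 -c "
from h import *
st();tr();print(sense()['effort'].round(1),sense()['torque'])"; python3 ov.py 11
```

```text
t 12.05 pos [ 485.2 -163.1   66.4] q [-0.653 -0.181  2.258  0.339  0.794  0.687] F [-1.   1.   4.5] w 0.6
 z [ 0.373  0.014 -0.928] x [0.928 0.022 0.373] tilt 21.9
tray [-8.8 44.7 29.1] Ftray [1.8 1.  4.3]
[ -0.4 -23.7 -32.6   0.7  -1.2   0. ] [ 0.19785379 -0.04249093  0.05179015]
```

View pics/s11.png

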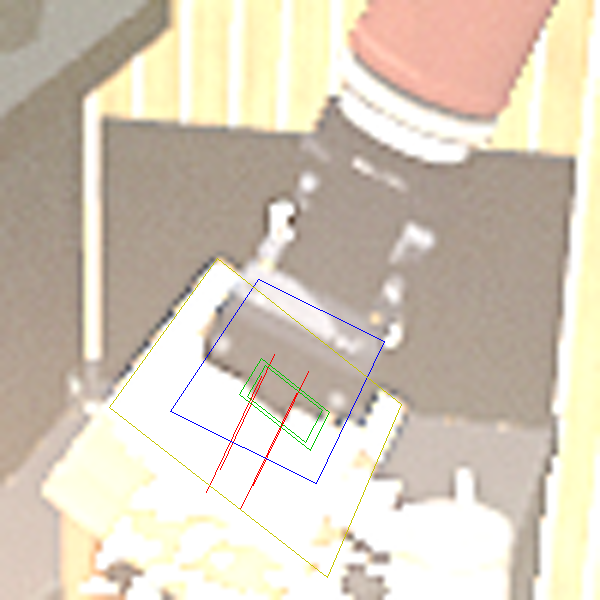

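Request:
arm_command([
  [[0, 0, 0, 0.006, 0], [0, 0, 0, 0.012, 0], [0, 0, 0, 0.017, 0], [0, 0, 0, 0.017, 0]],
])

```text
time_s: 12.65
position: [487.9, -163.3, 62.6]
orientation: [-0.004, 0.982, 0.012, 0.191]
wrist_force: [-4.2, 2.7, 8.4]
grip_width: 0.7
```

```bash
python3 -c "
from h import *
st();tr();print(sense()['effort'].round(1),sense()['torque'])"
```

```text
t 12.65 pos [ 487.9 -163.3   62.6] q [-0.65  -0.168  2.255  0.343  0.781  0.685] F [-4.2  2.7  8.4] w 0.7
 z [ 0.374  0.013 -0.927] x [0.927 0.022 0.374] tilt 22.0
tray [-8.7 44.4 24.5] Ftray [1.4 2.8 9.2]
[ -0.5 -22.9 -31.8   0.6  -1.5   0. ] [ 0.31834828 -0.0456795   0.18377246]
```

```bash
python3 -c "
from h import *
p=np.load('tray.npy');R=Rtool();d=Rt(p[3])@np.array([0,-1,0]);print((R.T@d).round(4), (R.T@(Rt(p[3])@np.array([0,0,-1]))).round(3))"
```

```text
[ 0.0011  1.     -0.0039] [0.225 0.004 0.974]
```

Request:
arm_command([
  [[0, 0, 0.02, 0.004, 0], [0, 0, 0.05, 0.004, 0], [0, 0, 0.08, 0.004, 0], [0, 0, 0.11, 0.004, 0], [0, 0, 0.14, 0.004, 0], [0, 0, 0.17, 0.004, 0], [0, 0, 0.2, 0.004, 0], [0, 0, 0.2, 0.004, 0]],
])

```text
time_s: 13.65
position: [489.7, -224.5, 61.7]
orientation: [-0.004, 0.982, 0.012, 0.191]
wrist_force: [-5.8, -1.5, 6.8]
grip_width: 0.7
```

```bash
python3 -c "
from h import *
st();tr()";  python3 ov.py 12 60
```

```text
t 13.65 pos [ 489.7 -224.5   61.7] q [-0.763 -0.08   2.18   0.38   0.804  0.551] F [-5.8 -1.5  6.8] w 0.7
 z [ 0.374  0.012 -0.927] x [0.927 0.022 0.374] tilt 22.0
tray [ -9.  -16.8  23.6] Ftray [-0.9 -1.4  8.9]
```

View pics/s12.png

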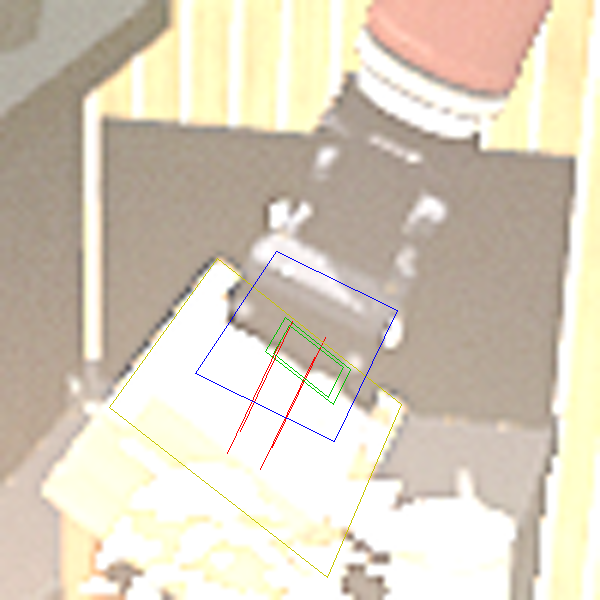

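View pics/t12.png

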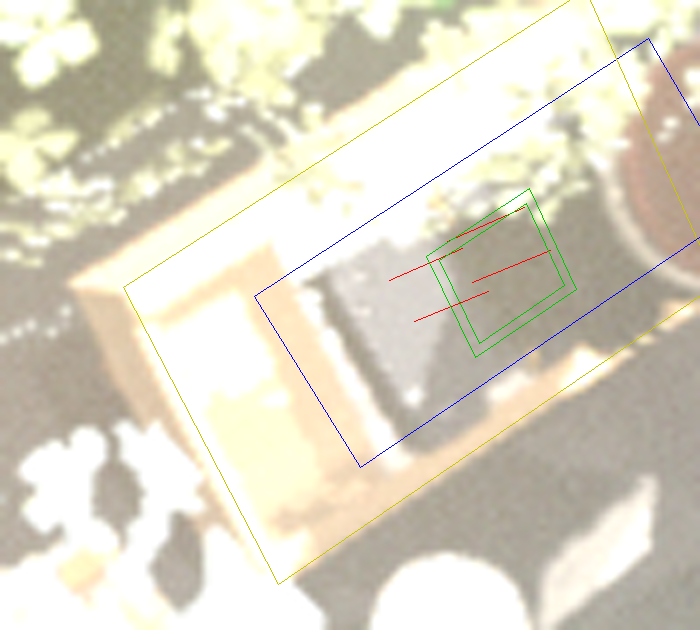

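Request:
arm_command([
  [[0, 0, 0.03, 0.002, 0], [0, 0, 0.06, 0.002, 0], [0, 0, 0.09, 0.002, 0], [0, 0, 0.12, 0.002, 0], [0, 0, 0.15, 0.002, 0], [0, 0, 0.18, 0.002, 0], [0, 0, 0.2, 0.002, 0], [0, 0, 0.215, 0.002, 0], [0, 0, 0.215, 0.002, 0]],
])

```text
time_s: 14.88
position: [490.8, -288.2, 60.7]
orientation: [-0.005, 0.982, 0.012, 0.19]
wrist_force: [-5.2, 3.9, 9.0]
grip_width: 0.7
```

```bash
python3 -c "
from h import *
st();tr()";  python3 ov.py 13 122
```

```text
t 14.88 pos [ 490.8 -288.2   60.7] q [-0.862  0.021  2.083  0.405  0.835  0.44 ] F [-5.2  3.9  9. ] w 0.7
 z [ 0.373  0.014 -0.928] x [0.928 0.023 0.373] tilt 21.9
tray [ -9.9 -80.4  23.1] Ftray [ 1.   4.  10.3]
```

View pics/t13.png

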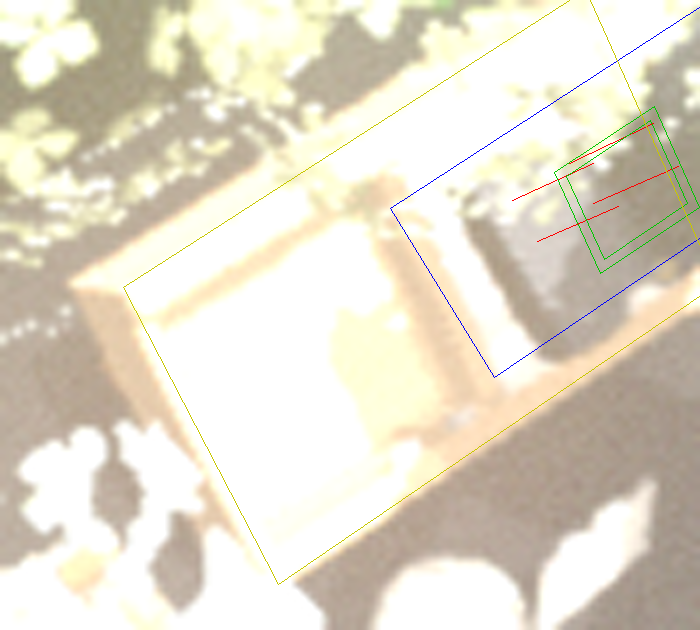

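Request:
arm_command([
  [[0, 0, -0.005, -0.03, 0], [0, 0, -0.008, -0.08, 0], [0, 0, -0.008, -0.15, 0], [0, 0, -0.008, -0.3, 0], [0, 0, -0.008, -0.45, 0], [0, 0, -0.008, -0.6, 0], [0, 0, -0.008, -0.75, 0]],
])

```text
time_s: 15.85
position: [406.0, -288.4, 271.3]
orientation: [-0.004, 0.982, 0.012, 0.19]
wrist_force: [0.1, -0.3, 0.1]
grip_width: 0.6
```

```bash
python3 -c "
from h import *
st();tr()
t=grab_frame('top');s=grab_frame('side')
crop(t,340,100,460,200,6,'t14.png');crop(s,290,120,390,200,7,'s14.png')"
```

```text
t 15.85 pos [ 406.  -288.4  271.3] q [-1.025 -0.381  2.009  0.341  1.334  0.47 ] F [ 0.1 -0.3  0.1] w 0.6
 z [ 0.373  0.013 -0.928] x [0.928 0.023 0.373] tilt 21.9
tray [ 41.4 -78.5 244.1] Ftray [ 0.2 -0.3  0. ]
```

View pics/t14.png

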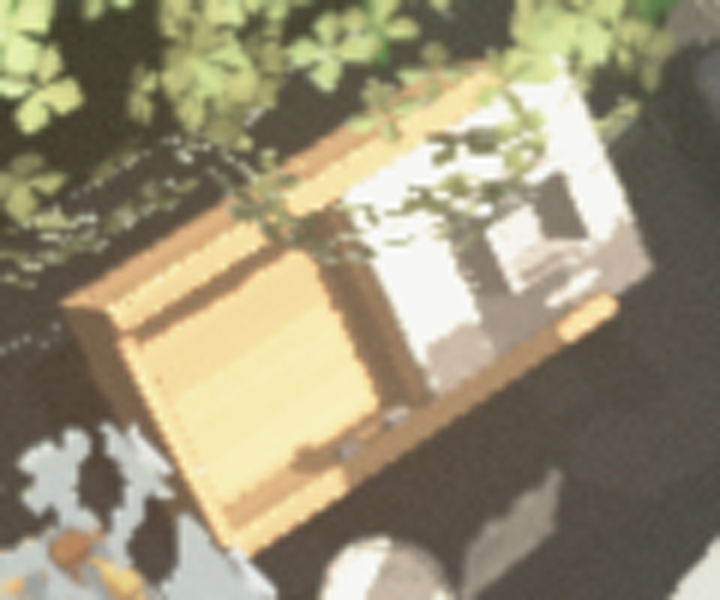

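View pics/s14.png

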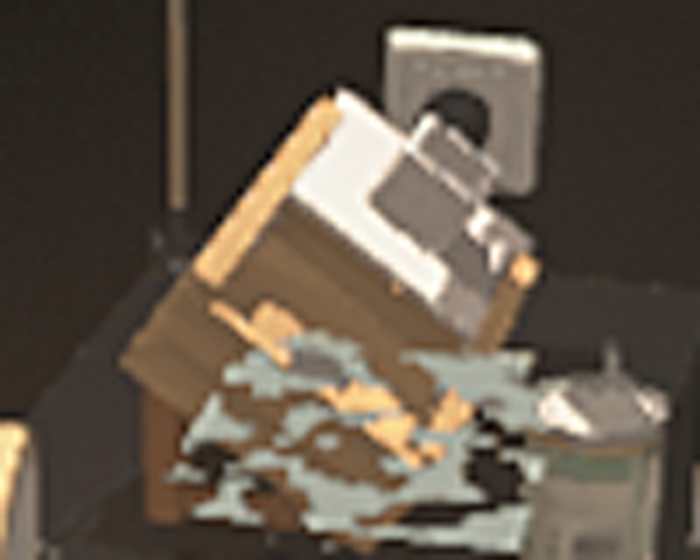

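```bash
python3 -c "
from h import *
print(to([340,0,440]))
t=grab_frame('top');s=grab_frame('side')
crop(t,195,235,285,315,9,'t15.png');crop(s,260,245,340,335,9,'s15.png')"
```

```text
[0.0226, -0.973, -0.586, 0.0]
```

View pics/t15.png

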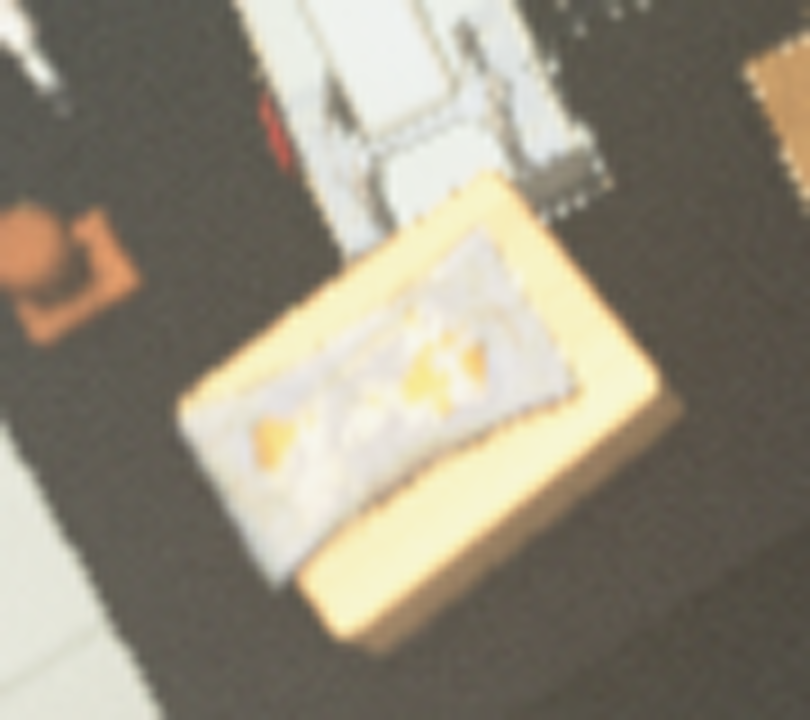

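View pics/s15.png

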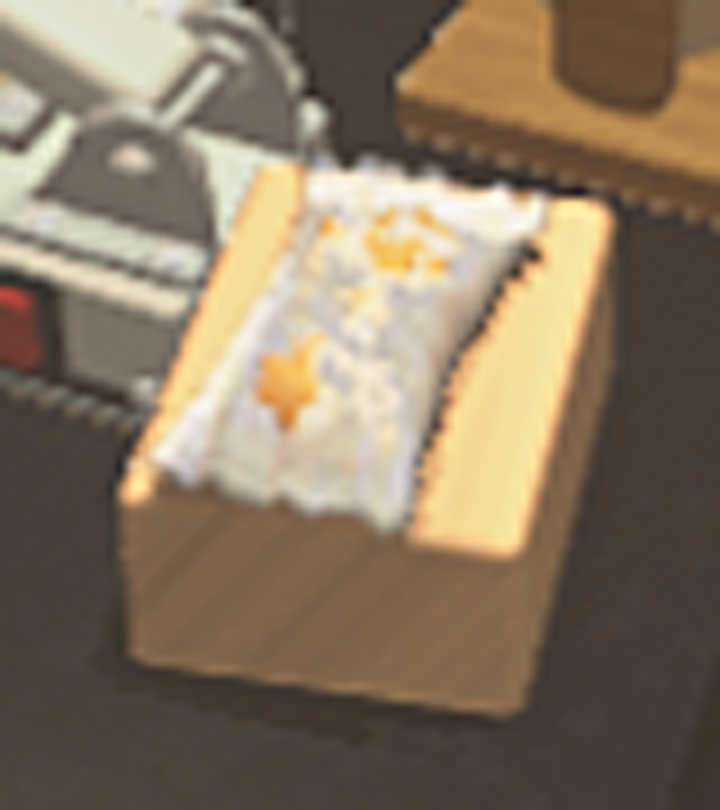

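Run:
```python
from h import *
t=grab_frame('top');s=grab_frame('side')
a=lambda x,y:(195+x/9-.45,235+y/9-.45);b=lambda x,y:(260+x/9-.45,245+y/9-.45)
for nm,L in(("bar",[((180,415),(160,465)),((275,585),(395,530)),((575,390),(545,205)),((485,235),(305,170))]),("riser",[((180,405),(122,495)),((340,640),(520,555)),((660,385),(610,210)),((490,172),(270,165))])):
    P=[]
    for u,v in L:
        X,e=tri(t,a(*u),s,b(*v));P.append(X);print(nm,X.round(1),round(e,1))
    P=np.array(P);m=P.mean(0);d=(P[0]+P[1]-P[2]-P[3]);print("mean",m.round(1),"yaw of y axis",np.arctan2(-d[0],d[1]).round(3))
```

```text
bar [459.4 384.2  59.3] 0.9
bar [406.9 385.4  56.4] 3.3
bar [405.  289.   63.9] 2.7
bar [459.6 288.5  60.2] 6.6
mean [432.7 336.8  60. ] yaw of y axis -0.009
riser [466.5 384.7  49.1] 2.2
riser [384.3 378.5  50. ] 1.0
riser [395.9 269.2  49.4] 1.9
riser [474.7 278.2  51.4] 1.7
mean [430.4 327.7  50. ] yaw of y axis 0.092
```

Request:
arm_command([
  [[0, 0.02, -0.3, -0.25, 0], [0, 0.02, -0.5, -0.4, 0], [0, 0.02, -0.97, -0.58, 0], [0, 0.02, -0.97, -0.58, 0], [0, 0.02, -0.97, -0.58, 0], [0, 0.02, -0.97, -0.58, 0], [0, 0.02, -0.97, -0.58, 0]],
])

```text
time_s: 17.02
position: [339.9, 2.3, 433.9]
orientation: [-0.006, 0.982, 0.015, 0.19]
wrist_force: [-0.4, -0.4, -0.5]
grip_width: 0.3
```

```bash
python3 -c "
from h import *
st();print(to([50,88,440]))"
```

```text
t 17.02 pos [339.9   2.3 433.9] q [-0.414 -0.899  1.992  0.167  1.701  1.177] F [-0.4 -0.4 -0.5] w 0.3
 z [ 0.372  0.017 -0.928] x [0.928 0.028 0.373] tilt 21.9
[-0.8808, -0.3166, -0.3739, 0.0]
```

Request:
arm_command([
  [[0, -0.2, -0.3, -0.1, 0], [0, -0.5, -0.3, -0.2, 0], [0, -0.9, -0.3, -0.37, 0], [0, -0.9, -0.3, -0.37, 0], [0, -0.9, -0.3, -0.37, 0], [0, -0.9, -0.3, -0.37, 0]],
])

```text
time_s: 17.77
position: [169.2, 163.0, 486.4]
orientation: [0.014, 0.984, 0.012, 0.179]
wrist_force: [0.3, 0.9, 0.1]
grip_width: 0.5
```

```bash
python3 -c "
from h import *
st();print(to([50,88,440]))"
```

```text
t 17.77 pos [169.2 163.  486.4] q [ 0.877 -0.909  1.885 -0.311  1.932  2.278] F [0.3 0.9 0.1] w 0.5
 z [ 0.353 -0.024 -0.935] x [0.936 0.029 0.352] tilt 20.7
[-0.4334, 0.2373, 0.0106, 0.0]
```

```bash
python3 -c "
from h import *
print(to([320,82,400],0.0))"
```

```text
[0.3612, 0.2697, 0.453, 0.0064]
```

Request:
arm_command([
  [[0, 0.36, 0.27, 0.45, 0.006], [0, 0.36, 0.27, 0.45, 0.006], [0, 0.36, 0.27, 0.45, 0.006], [0, 0.36, 0.27, 0.45, 0.006], [0, 0.36, 0.27, 0.45, 0.006]],
])

```text
time_s: 18.4
position: [319.8, 78.9, 395.9]
orientation: [0.014, 0.985, -0.001, 0.175]
wrist_force: [-0.1, -0.2, 0.7]
grip_width: 0.7
```

```bash
python3 -c "
from h import *
st();print(to([60,79,400]))"
```

```text
t 18.4 pos [319.8  78.9 395.9] q [ 0.053 -0.905  2.061 -0.046  1.636  1.614] F [-0.1 -0.2  0.7] w 0.7
 z [ 0.344 -0.028 -0.939] x [0.939 0.003 0.344] tilt 20.2
[-0.8083, 0.0057, -0.3108, 0.0]
```

Request:
arm_command([
  [[0, -0.5, 0, -0.2, 0], [0, -0.8, 0.005, -0.3, 0], [0, -0.8, 0.005, -0.3, 0], [0, -0.8, 0.005, -0.3, 0]],
])

```text
time_s: 18.9
position: [174.4, 164.4, 437.5]
orientation: [0.033, 0.986, -0.004, 0.166]
wrist_force: [-1.0, 1.0, 0.9]
grip_width: 0.2
```

```bash
python3 -c "
from h import *
st();print(to([60,79,400]))"
```

```text
t 18.9 pos [174.4 164.4 437.5] q [ 0.875 -0.911  1.979 -0.314  1.891  2.327] F [-1.   1.   0.9] w 0.2
 z [ 0.327 -0.066 -0.943] x [0.945 0.003 0.328] tilt 19.5
[-0.4019, 0.2832, 0.012, 0.0]
```

```bash
python3 -c "
from h import *
print(to([300,10,400],0.0))"
```

```text
[0.3533, 0.4975, 0.2889, -0.0064]
```

Request:
arm_command([
  [[0, 0.35, 0.5, 0.29, -0.006], [0, 0.35, 0.5, 0.29, -0.006], [0, 0.35, 0.5, 0.29, -0.006], [0, 0.35, 0.5, 0.29, -0.006]],
])

```text
time_s: 19.4
position: [304.0, 46.8, 413.3]
orientation: [0.036, 0.987, 0.007, 0.156]
wrist_force: [1.4, 1.0, -0.5]
grip_width: 0.6
```

```bash
python3 -c "
from h import *
st();print(to([190,5,400]))"
```

```text
t 19.4 pos [304.   46.8 413.3] q [-0.035 -0.911  2.022 -0.059  1.714  1.504] F [ 1.4  1.  -0.5] w 0.6
 z [ 0.308 -0.069 -0.949] x [0.951 0.026 0.307] tilt 18.4
[-0.3788, 0.1345, -0.0654, 0.0]
```

Request:
arm_command([
  [[0, -0.3, 0.15, -0.06, 0], [0, -0.38, 0.15, -0.06, 0], [0, -0.38, 0.15, -0.06, 0]],
])

```text
time_s: 19.77
position: [278.5, 29.3, 434.8]
orientation: [0.043, 0.991, 0.006, 0.129]
wrist_force: [-0.5, -0.2, -0.4]
grip_width: 0.2
```

```bash
python3 -c "
from h import *
st();print(to([190,5,400]))"
```

```text
t 19.77 pos [278.5  29.3 434.8] q [-0.102 -0.912  1.97  -0.059  1.815  1.435] F [-0.5 -0.2 -0.4] w 0.2
 z [ 0.257 -0.084 -0.963] x [0.966 0.022 0.256] tilt 15.7
[-0.3165, 0.0706, 0.0428, 0.0]
```

```bash
python3 -c "
from h import *
print(to([295,-75,400],0.0)); print(to([180,-10,400],0.0))"
```

```text
[0.0158, 0.3362, 0.1552, -0.0]
[-0.3498, 0.1204, 0.0384, -0.0]
```

Request:
arm_command([
  [[0, 0.016, 0.336, 0.15, 0], [0, 0.016, 0.336, 0.15, 0], [0, -0.2, 0.2, 0.05, 0], [0, -0.35, 0.12, 0.04, 0], [0, -0.35, 0.12, 0.04, 0]],
])

```text
time_s: 20.4
position: [265.4, -4.1, 433.9]
orientation: [0.046, 0.994, 0.004, 0.103]
wrist_force: [0.1, -0.1, 0.3]
grip_width: 0.2
```

```bash
python3 -c "
from h import *
st();print(to([295,-75,400],0.0)); print(to([180,-10,400]))"
```

```text
t 20.4 pos [265.4  -4.1 433.9] q [-0.268 -0.912  1.964 -0.035  1.866  1.28 ] F [ 0.1 -0.1  0.3] w 0.2
 z [ 0.205 -0.091 -0.974] x [0.979 0.018 0.205] tilt 13.0
[0.0691, 0.2249, 0.1519, -0.0003]
[-0.3021, 0.0095, 0.0534, 0.0]
```

```bash
python3 -c "
from h import *
print(to([245,-190,400],0.0)); print(to([154,-69,400],0.0))"
```

```text
[-0.101, 0.6067, 0.1525, -0.0003]
[-0.3905, 0.2054, 0.0535, -0.0003]
```

Request:
arm_command([
  [[0, -0.1, 0.6, 0.15, 0], [0, -0.1, 0.6, 0.15, 0], [0, -0.1, 0.6, 0.15, 0], [0, -0.1, 0.6, 0.15, 0], [0, -0.3, 0.3, 0.06, 0], [0, -0.39, 0.2, 0.05, 0], [0, -0.39, 0.2, 0.05, 0]],
])

```text
time_s: 21.28
position: [227.6, -113.8, 433.2]
orientation: [0.034, 0.996, 0.006, 0.08]
wrist_force: [0.3, -0.8, -0.2]
grip_width: 0.6
```

```bash
python3 -c "
from h import *
st();print(to([245,-190,400],0.0)); print(to([154,-69,400]))"
```

```text
t 21.27 pos [ 227.6 -113.8  433.2] q [-0.91  -0.913  1.958  0.092  1.943  0.69 ] F [ 0.3 -0.8 -0.2] w 0.6
 z [ 0.16  -0.067 -0.985] x [0.987 0.017 0.16 ] tilt 10.0
[0.0354, 0.246, 0.1354, 0.0019]
[-0.2572, -0.1581, 0.0598, 0.0]
```

Request:
arm_command([
  [[0, -0.3, -0.25, 0.06, 0], [0, -0.35, -0.3, 0.06, 0], [0, -0.35, -0.3, 0.06, 0]],
])

```text
time_s: 21.65
position: [224.7, -58.7, 436.3]
orientation: [0.028, 0.998, 0.007, 0.054]
wrist_force: [0.6, 0.6, -0.2]
grip_width: 0.6
```

```bash
python3 -c "
from h import *
st();print(to([432.7,200,300],0.0)); print(to([340,0,300]))"
```

```text
t 21.65 pos [224.7 -58.7 436.3] q [-0.635 -0.912  1.946  0.022  1.987  0.931] F [ 0.6  0.6 -0.2] w 0.6
 z [ 0.109 -0.055 -0.993] x [0.994 0.018 0.108] tilt 7.0
[0.6555, -0.8785, 0.4789, 0.0038]
[0.3364, -0.2166, 0.482, 0.0]
```

Request:
arm_command([
  [[1, 0.65, -0.88, 0.45, -0.49], [1, 0.65, -0.88, 0.45, -0.49], [1, 0.65, -0.88, 0.45, -0.49], [1, 0.65, -0.88, 0.45, -0.49], [1, 0.65, -0.88, 0.45, -0.49], [1, 0.65, -0.88, 0.45, -0.49], [1, 0.65, -0.88, 0.45, -0.49], [1, 0.65, -0.88, 0.45, -0.49], [1, 0.65, -0.88, 0.45, -0.49]],
])

```text
time_s: 22.78
position: [429.1, 203.4, 307.7]
orientation: [0.058, 0.708, 0.703, 0.019]
wrist_force: [-0.1, -0.1, 0.1]
grip_width: 82.1
```

```bash
python3 -c "
from h import *
st();R=Rtool();print(R.round(3).tolist())
tip=np.array([432.7,336.8,130]);print(to(tip+22*R[:,2],np.pi/2-.01))"
```

```text
t 22.77 pos [429.1 203.4 307.7] q [ 0.345 -0.262  1.808 -0.088  1.512  0.353] F [-0.1 -0.1  0.1] w 82.1
 z [ 0.108 -0.055 -0.993] x [ 0.01   0.998 -0.054] tilt 7.0
[[0.01, 0.994, 0.108], [0.998, -0.004, -0.055], [-0.054, 0.109, -0.993]]
[0.476, -0.0545, 0.6381, 0.0018]
```

Request:
arm_command([
  [[1, 0.3, -0.03, 0.3, 0.002], [1, 0.476, -0.054, 0.5, 0.002], [1, 0.476, -0.054, 0.638, 0.002], [1, 0.476, -0.054, 0.638, 0.002], [1, 0.476, -0.054, 0.638, 0.002]],
])

```text
time_s: 23.4
position: [429.9, 336.4, 102.4]
orientation: [0.056, 0.709, 0.703, 0.014]
wrist_force: [-0.4, -0.0, 0.2]
grip_width: 87.1
```

```bash
cat > ov2.py <<'E'
from h import *
import sys
n=sys.argv[1]; R=Rtool();S_=sense();P=S_['position'];w=S_['grip_width']/2
for nm,f,(x0,y0,x1,y1,sc) in(('t',grab_frame('top'),(190,200,310,310,6)),('s',grab_frame('side'),(250,190,350,300,6))):
    im=cv2.resize(f['pixels'][y0:y1,x0:x1,::-1],None,fx=sc,fy=sc,interpolation=cv2.INTER_CUBIC)
    for off,col in((0,(0,0,255)),(22,(0,255,0))):
        for sg in(-1,1):
            Q=[P+R@np.array([a,sg*(w+b),-off]) for a,b in((-9.5,0),(9.5,0),(9.5,15),(-9.5,15))]
            q=(proj(f,Q)-[x0,y0])*sc+sc/2; cv2.polylines(im,[q.astype(np.int32)],True,col,1)
    cv2.imwrite('pics/%s%s.png'%(nm,n),im)
st()
E
python3 ov2.py 20
```

```text
t 23.5 pos [434.3 336.9 108.5] q [ 0.587  0.089  1.859 -0.117  1.136  0.643] F [1.6 0.2 0.7] w 87.1
 z [ 0.108 -0.055 -0.993] x [ 0.013  0.998 -0.054] tilt 7.0
```

View pics/s20.png

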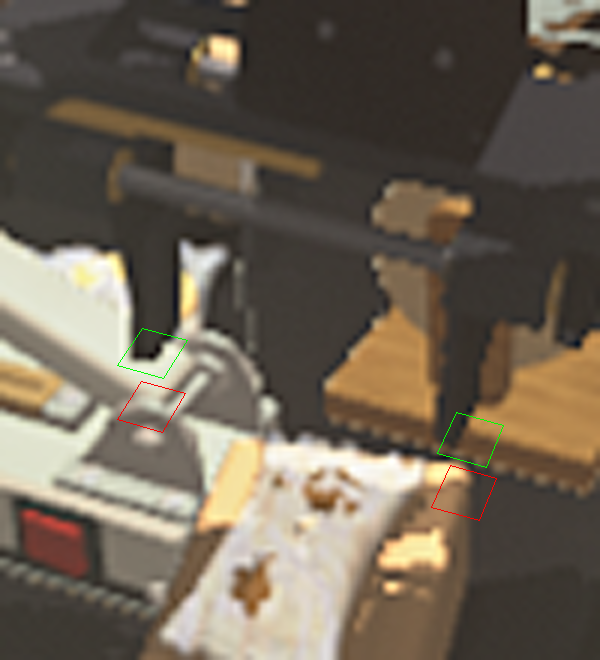

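View pics/t20.png

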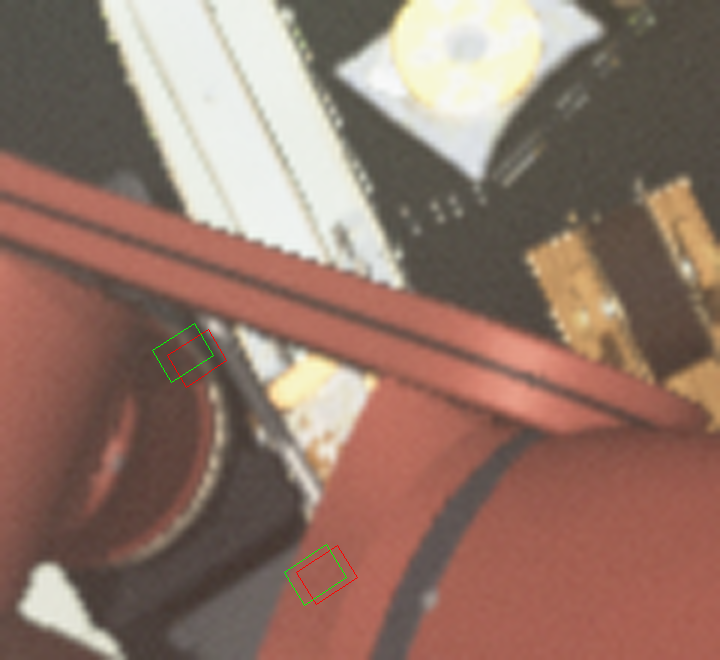

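```bash
python3 -c "
from h import *
R=Rtool()
for z in(85,58): print(to(np.array([432.7,336.8,z])+22*R[:,2],np.pi/2-.01))"
```

```text
[0.0039, -0.0137, 0.1506, 0.0009]
[0.0087, -0.0235, 0.2399, 0.0009]
```

Request:
arm_command([
  [[1, 0.003, -0.01, 0.1, 0], [1, 0.005, -0.015, 0.17, 0], [1, 0.008, -0.022, 0.22, 0], [1, 0.009, -0.0235, 0.24, 0], [1, 0.009, -0.0235, 0.24, 0], [1, 0.009, -0.0235, 0.24, 0]],
])

```text
time_s: 24.25
position: [435.9, 336.1, 37.3]
orientation: [0.058, 0.709, 0.702, 0.02]
wrist_force: [0.1, 0.3, 0.0]
grip_width: 86.9
```

```bash
python3 ov2.py 21
```

```text
t 24.35 pos [435.7 336.1  37. ] q [ 0.584  0.187  1.902 -0.126  0.995  0.66 ] F [ 0.1 -0.3  0.5] w 87.2
 z [ 0.11  -0.054 -0.992] x [ 0.013  0.999 -0.053] tilt 7.0
```

View pics/s21.png

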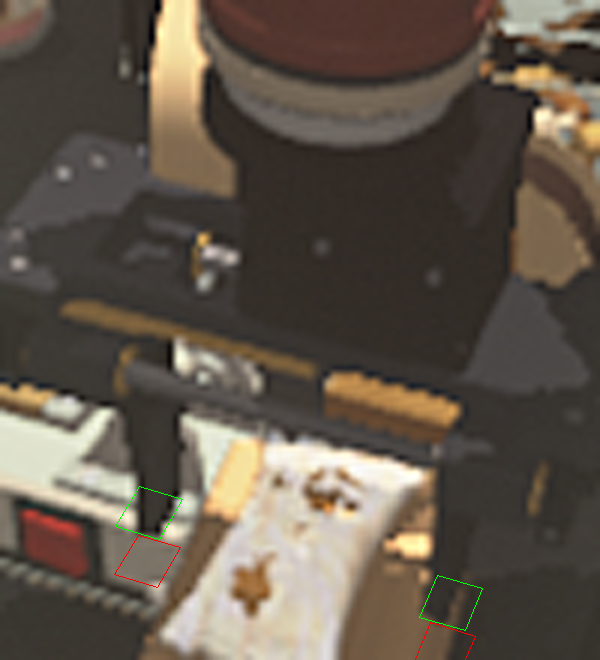

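Request:
arm_command([
  [[0.5, 0, 0, 0, 0], [0.5, 0, 0, 0, 0], [0.4, 0, 0, 0, 0], [0.4, 0, 0, 0, 0], [0.4, 0, 0, 0, 0]],
], grip_force=12)

```text
time_s: 24.98
position: [435.6, 336.0, 36.9]
orientation: [0.058, 0.709, 0.702, 0.02]
wrist_force: [0.8, -0.4, -0.2]
grip_width: 55.4
```

```bash
python3 ov2.py 22
```

```text
t 25.07 pos [435.6 336.   36.9] q [ 0.584  0.187  1.902 -0.126  0.995  0.66 ] F [ 0.3 -1.2 -1. ] w 55.7
 z [ 0.109 -0.054 -0.993] x [ 0.013  0.998 -0.053] tilt 7.0
```

View pics/s22.png

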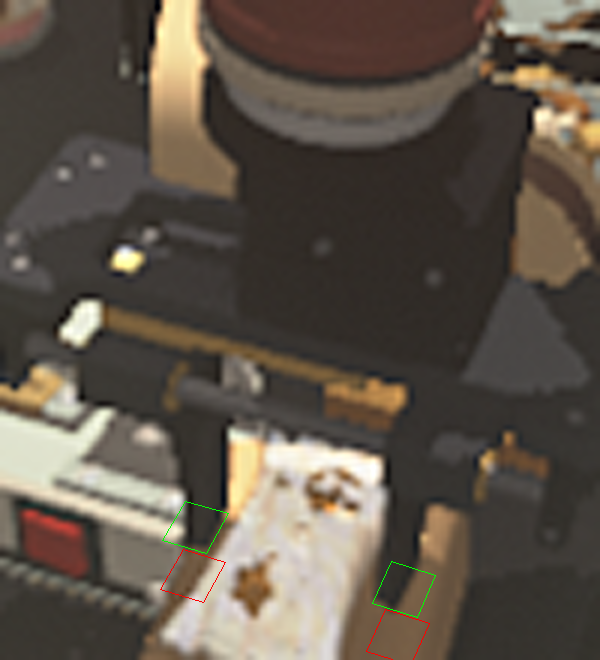

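```bash
python3 -c "
from h import *
print(to([434,336,80])); print(to([410,200,320]))"
```

```text
[-0.0076, 0.0106, -0.1433, 0.0]
[-0.504, 0.0222, -0.9213, 0.0]
```

Request:
arm_command([
  [[0.4, 0, -0.01, -0.04, 0], [0.4, 0.01, -0.02, -0.14, 0], [0.4, -0.1, -0.03, -0.35, 0], [0.4, -0.3, -0.08, -0.6, 0], [0.4, -0.49, -0.18, -0.92, 0], [0.4, -0.49, -0.18, -0.92, 0], [0.4, -0.49, -0.18, -0.92, 0]],
])

```text
time_s: 25.95
position: [349.5, 204.0, 316.9]
orientation: [0.059, 0.709, 0.702, 0.022]
wrist_force: [-0.2, 0.3, -0.0]
grip_width: 52.1
```

```bash
python3 -c "
from h import *
st();s=grab_frame('side');t=grab_frame('top')
cv2.imwrite('pics/s23.png',s['pixels'][:,:,::-1]);crop(s,210,90,330,200,5,'s23.png');print(to([400,85,560],np.pi/2));print(to([400,85,850],np.pi/2))
f=K(t);print((t['R']@sense()['position']+t['t']).round(0))"
```

```text
t 25.95 pos [349.5 204.  316.9] q [ 0.419 -0.448  1.93  -0.094  1.576  0.425] F [-0.2  0.3 -0. ] w 52.1
 z [ 0.115 -0.052 -0.992] x [ 0.014  0.999 -0.051] tilt 7.2
[-0.4351, 0.2624, -0.7607, -0.0027]
[-0.4832, 0.3766, -1.7194, -0.0027]
[-66.  87. 721.]
```

View pics/s23.png

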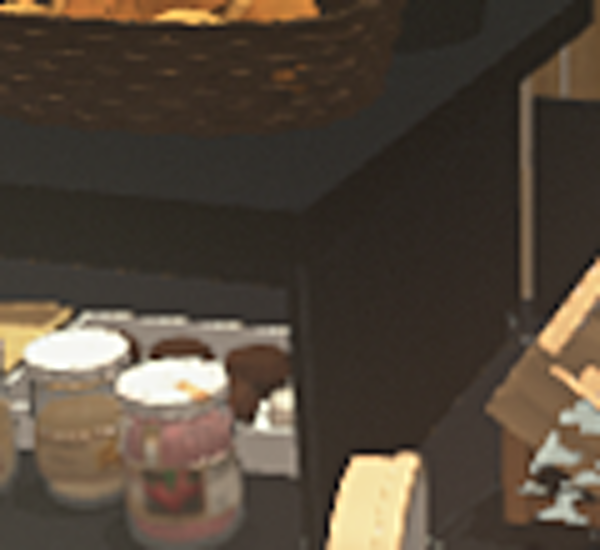

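```bash
python3 -c "
from h import *
s=grab_frame('side');t=grab_frame('top');print(proj(s,sense()['position']),proj(t,sense()['position']))
crop(s,330,0,640,200,2.5,'s24.png');crop(t,180,150,460,370,2.8,'t24.png')"
```

```text
[[363.09690478 136.39586746]] [[289.12431448 254.7694786 ]]
```

View pics/s24.png

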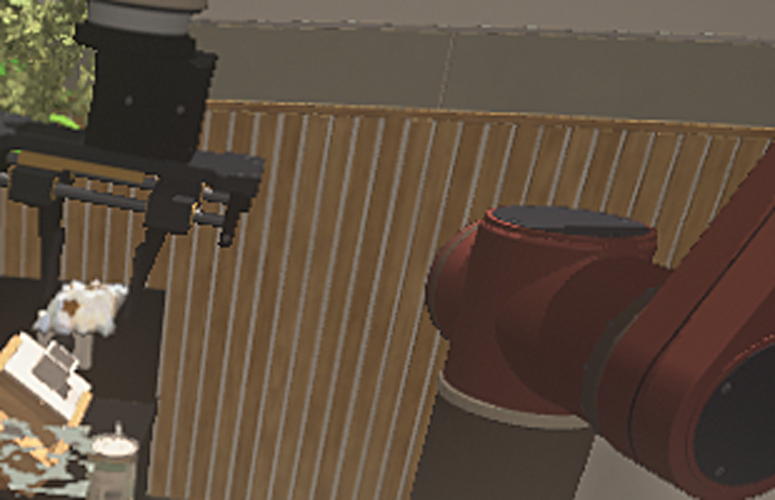

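View pics/t24.png

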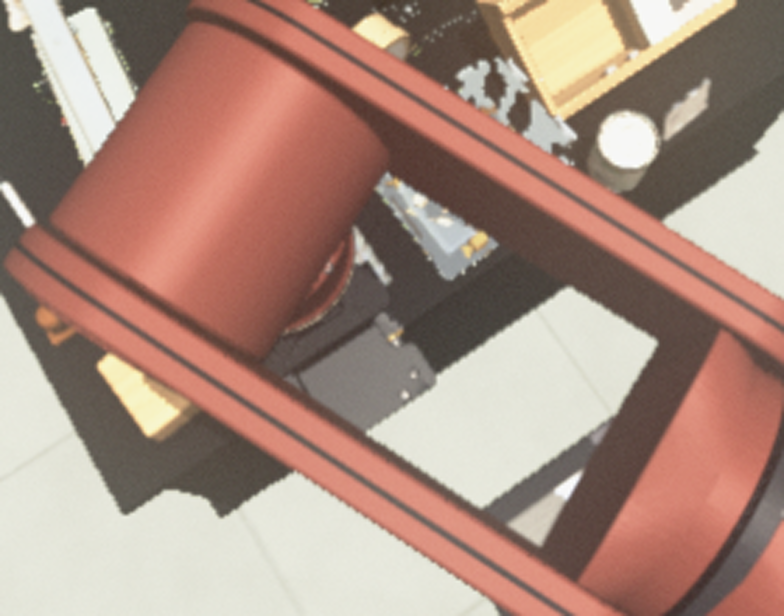

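```bash
python3 -c "
from h import *
s=grab_frame('side')
c=s['pixels'][80:160,325:405].astype(float);c=(255*np.clip(c/150,0,1)**.7).astype(np.uint8)
cv2.imwrite('pics/s25.png',cv2.resize(c[:,:,::-1],None,fx=8,fy=8,interpolation=cv2.INTER_CUBIC))"
```

```text
(no output)
```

View pics/s25.png

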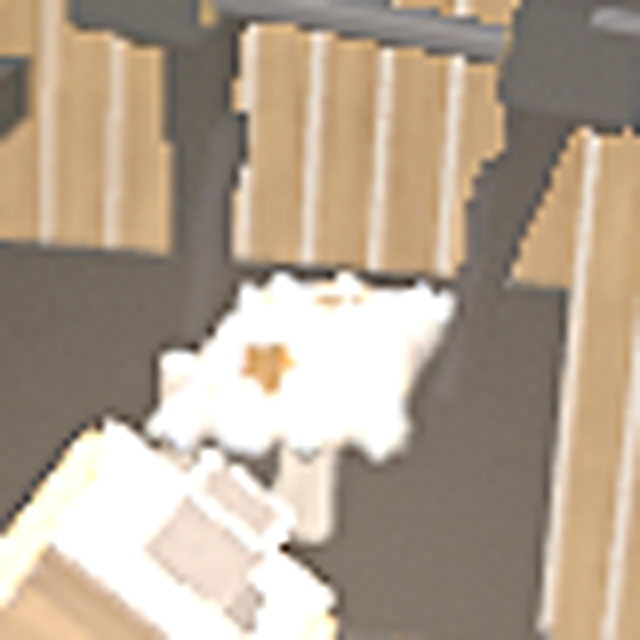

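```bash
python3 -c "
from h import *
print(to([400,165,600],np.pi/2+.025))"
```

```text
[-0.1812, 0.2732, -0.9272, -0.0102]
```

Request:
arm_command([
  [[0.4, -0.18, 0.27, -0.93, -0.01], [0.4, -0.18, 0.27, -0.93, -0.01], [0.4, -0.18, 0.27, -0.93, -0.01], [0.4, -0.18, 0.27, -0.93, -0.01], [0.4, -0.18, 0.27, -0.93, -0.01]],
])

```text
time_s: 26.82
position: [400.0, 165.8, 601.4]
orientation: [0.058, 0.698, 0.713, 0.018]
wrist_force: [0.4, 0.8, -0.6]
grip_width: 52.0
```

```bash
python3 -c "
from h import *
st();print(to([370,170,890]))"
```

```text
t 26.82 pos [400.  165.8 601.4] q [ 0.28  -0.224  1.226 -0.093  2.05   0.212] F [ 0.4  0.8 -0.6] w 52.0
 z [ 0.107 -0.055 -0.993] x [-0.019  0.998 -0.057] tilt 6.9
[-0.0388, 0.0031, -0.9667, 0.0]
```

Request:
arm_command([
  [[0.4, 0, 0, -0.4, 0], [0.4, 0, 0, -0.6, 0], [0.4, 0, -0.1, -0.8, 0], [0.4, 0, -0.2, -1, 0], [0.4, 0, -0.3, -1, 0], [0.4, 0, -0.3, -1, 0], [0.4, 0, -0.3, -1, 0]],
])

```text
time_s: 27.7
position: [315.4, 195.0, 860.6]
orientation: [0.088, 0.694, 0.713, 0.057]
wrist_force: [-1.0, -0.5, 0.3]
grip_width: 51.3
```

```bash
python3 -c "
from h import *
st()"
```

```text
t 27.7 pos [315.4 195.  860.6] q [ 0.468  0.224  0.088 -0.275  2.648  0.187] F [-1.  -0.5  0.3] w 51.3
 z [ 0.204 -0.041 -0.978] x [-0.022  0.999 -0.047] tilt 12.0
```

Tilt is rising; another push.

Request:
arm_command([
  [[0.4, -0.1, -0.4, -0.8, 0], [0.4, -0.1, -0.6, -1, 0], [0.4, -0.1, -0.6, -1, 0], [0.4, -0.1, -0.6, -1, 0], [0.4, -0.1, -0.6, -1, 0]],
])

```text
time_s: 28.32
position: [233.1, 205.0, 892.7]
orientation: [0.116, 0.688, 0.709, 0.099]
wrist_force: [-0.1, -0.7, 0.1]
grip_width: 51.9
```

```bash
python3 -c "
from h import *
st()"
```

```text
t 28.32 pos [233.1 205.  892.7] q [ 0.717  0.14   0.088 -0.463  2.647  0.249] F [-0.1 -0.7  0.1] w 51.9
 z [ 0.301 -0.019 -0.953] x [-0.026  0.999 -0.028] tilt 17.6
```

Request:
arm_command([
  [[0.4, -0.15, -0.5, -1, 0], [0.4, -0.15, -0.6, -1, 0], [0.4, -0.15, -0.6, -1, 0], [0.4, -0.15, -0.6, -1, 0]],
])

```text
time_s: 28.82
position: [140.5, 197.8, 916.4]
orientation: [0.138, 0.681, 0.705, 0.142]
wrist_force: [0.1, -0.3, -1.3]
grip_width: 51.6
```

```bash
python3 -c "
from h import *
st();print(to([370,60,700],np.pi/2+.025))"
```

```text
t 28.82 pos [140.5 197.8 916.4] q [ 1.159  0.081  0.088 -0.834  2.647  0.321] F [ 0.1 -0.3 -1.3] w 51.6
 z [ 0.389  0.012 -0.921] x [-0.035  0.999 -0.002] tilt 22.9
[-0.4846, 0.4086, 0.9566, 0.0033]
```

Request:
arm_command([
  [[0.4, -0.1, 0.2, 0.25, 0.003], [0.4, -0.2, 0.3, 0.5, 0.003], [0.4, -0.48, 0.41, 0.95, 0.003], [0.4, -0.48, 0.41, 0.95, 0.003], [0.4, -0.48, 0.41, 0.95, 0.003], [0.4, -0.48, 0.41, 0.95, 0.003], [0.4, -0.48, 0.41, 0.95, 0.003]],
])

```text
time_s: 29.7
position: [371.0, 59.1, 697.9]
orientation: [0.136, 0.686, 0.701, 0.14]
wrist_force: [0.2, 0.2, -0.1]
grip_width: 51.9
```

```bash
python3 -c "
from h import *
st();p=np.load('tray.npy');print(to([390,-140,430],np.pi/2+.025))"
```

```text
t 29.7 pos [371.   59.1 697.9] q [-0.103 -0.485  1.248  0.054  1.988 -0.091] F [ 0.2  0.2 -0.1] w 51.9
 z [ 0.383  0.011 -0.924] x [-0.021  1.     0.003] tilt 22.5
[-0.6672, -0.2963, 0.842, -0.0014]
```

Request:
arm_command([
  [[0.4, -0.67, -0.3, 0.84, 0], [0.4, -0.67, -0.3, 0.84, 0], [0.4, -0.67, -0.3, 0.84, 0], [0.4, -0.67, -0.3, 0.84, 0], [0.4, -0.67, -0.3, 0.84, 0], [0.4, -0.67, -0.3, 0.84, 0]],
])

```text
time_s: 30.45
position: [388.2, -141.8, 428.2]
orientation: [0.135, 0.687, 0.7, 0.14]
wrist_force: [-0.5, 0.2, -0.2]
grip_width: 51.4
```

```bash
python3 -c "
from h import *
st();tr();p=np.load('tray.npy');R=Rtool()
# bar grip model: underside mid = truetip + 8 along tool -> P - 22z +8z = P-14z
for u,h in((0,110),(0,60),(0,40),(0,16),(0,8)):
  B=T(p,[u,46,6+h])[0]; print(u,h,to(B+14*R[:,2],np.pi/2+.025))
s=grab_frame('side');crop(s,290,60,390,160,7,'s26.png')
"
```

```text
t 30.45 pos [ 388.2 -141.8  428.2] q [-0.805 -0.672  1.905  0.287  1.636 -0.766] F [-0.5  0.2 -0.2] w 51.4
 z [ 0.381  0.011 -0.924] x [-0.02   1.     0.004] tilt 22.4
tray [119.8  68.5 380.8] Ftray [-0.5  0.2  0.1]
0 110 [-0.0777, -0.1971, 0.9949, -0.002]
0 60 [-0.0777, -0.1608, 1.1575, -0.002]
0 40 [-0.0777, -0.1463, 1.2226, -0.002]
0 16 [-0.0778, -0.1289, 1.3007, -0.002]
0 8 [-0.0778, -0.1231, 1.3267, -0.002]
```

View pics/s26.png

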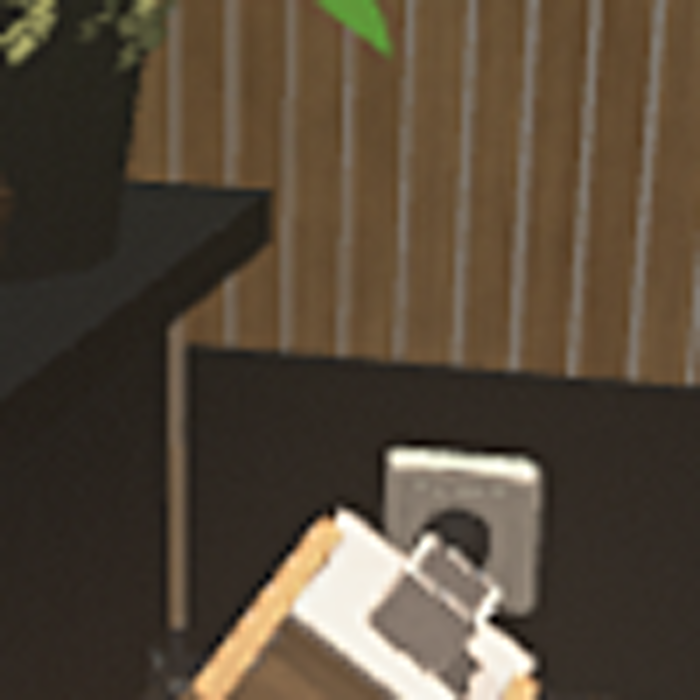

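```bash
cat > pl.py <<'E'
from h import *
p=np.load('tray.npy');R=Rtool()
B=T(p,[-6,46,6+6])[0]+14*R[:,2]
for d in(110,60,40,25,15,10,5,0): print(d,to(B-d*R[:,2],np.pi/2+.025))
E
python3 pl.py
```

```text
110 [-0.0772, -0.1342, 0.9645, -0.0023]
60 [-0.0772, -0.1342, 1.1312, -0.0023]
40 [-0.0772, -0.1342, 1.1979, -0.0023]
25 [-0.0772, -0.1342, 1.2479, -0.0023]
15 [-0.0772, -0.1342, 1.2812, -0.0023]
10 [-0.0772, -0.1342, 1.2979, -0.0023]
5 [-0.0772, -0.1342, 1.3145, -0.0023]
0 [-0.0772, -0.1342, 1.3312, -0.0023]
```

Request:
arm_command([
  [[0.4, -0.077, -0.134, 0.4, -0.002], [0.4, -0.077, -0.134, 0.6, -0.002], [0.4, -0.077, -0.134, 0.8, -0.002], [0.4, -0.077, -0.134, 0.96, -0.002], [0.4, -0.077, -0.134, 0.96, -0.002], [0.4, -0.077, -0.134, 0.96, -0.002], [0.4, -0.077, -0.134, 0.96, -0.002]],
])

```text
time_s: 31.38
position: [462.0, -163.1, 147.2]
orientation: [0.135, 0.684, 0.703, 0.14]
wrist_force: [-0.1, -0.6, -0.4]
grip_width: 51.6
```

```bash
python3 pl.py; python3 -c "
from h import *
st();tr()
s=grab_frame('side');t=grab_frame('top')
c=s['pixels'][80:190,300:400].astype(float);c=(255*np.clip(c/150,0,1)**.7).astype(np.uint8)
im=cv2.resize(c[:,:,::-1],None,fx=6,fy=6,interpolation=cv2.INTER_CUBIC)
R=Rtool();P=sense()['position']
def box(f,im,x0,y0,sc):
  Q=[P+R@np.array([a,b,-14-z]) for a in(-50,50) for b in(-28,28) for z in (0,25)]
  q=((proj(f,Q)-[x0,y0])*sc+sc/2).astype(int)
  for i in range(8):
    for j in(1,2,4):
      if i<i^j: cv2.line(im,tuple(map(int,q[i])),tuple(map(int,q[i^j])),(0,0,255),1)
box(s,im,300,80,6)
cv2.imwrite('pics/s27.png',im)
im=cv2.resize(t['pixels'][90:200,340:460,::-1],None,fx=6,fy=6,interpolation=cv2.INTER_CUBIC);box(t,im,340,90,6);cv2.imwrite('pics/t27.png',im)"
```

```text
110 [0.002, -0.0102, 0.0121, 0.0003]
60 [0.002, -0.0102, 0.1788, 0.0003]
40 [0.002, -0.0102, 0.2455, 0.0003]
25 [0.002, -0.0102, 0.2955, 0.0003]
15 [0.002, -0.0102, 0.3288, 0.0003]
10 [0.002, -0.0102, 0.3455, 0.0003]
5 [0.002, -0.0102, 0.3621, 0.0003]
0 [0.002, -0.0102, 0.3788, 0.0003]
t 31.38 pos [ 462.  -163.1  147.2] q [-0.696 -0.384  2.248  0.305  0.999 -0.852] F [-0.1 -0.6 -0.4] w 51.6
 z [ 0.382  0.011 -0.924] x [-0.026  1.     0.001] tilt 22.4
tray [ 18.6  45.3 108.6] Ftray [-0.3 -0.6 -0.3]
```

View pics/s27.png

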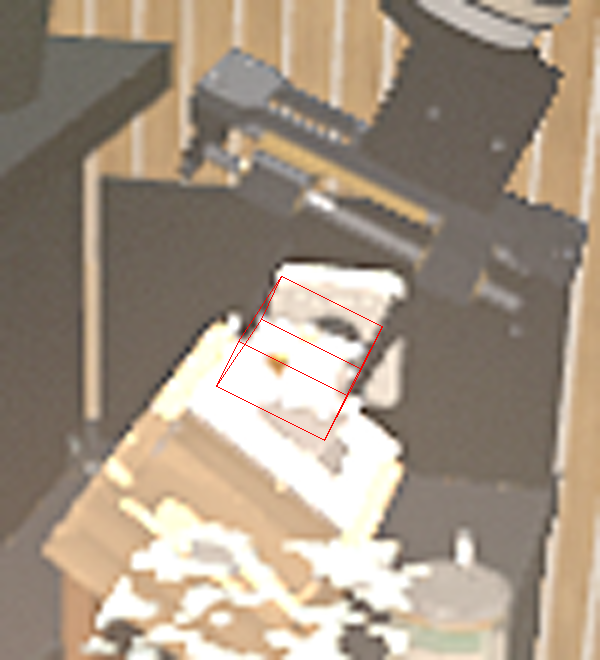

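View pics/t27.png

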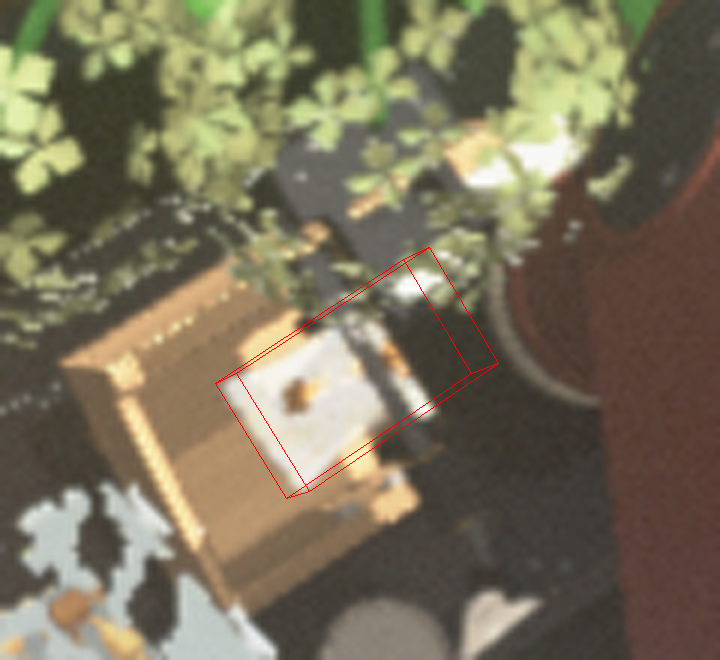

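Request:
arm_command([
  [[0.4, 0.002, -0.01, 0.08, 0], [0.4, 0.002, -0.01, 0.14, 0], [0.4, 0.002, -0.01, 0.2, 0], [0.4, 0.002, -0.01, 0.245, 0], [0.4, 0.002, -0.01, 0.28, 0], [0.4, 0.002, -0.01, 0.3, 0], [0.4, 0.002, -0.01, 0.3, 0]],
])

```text
time_s: 32.35
position: [493.8, -162.4, 63.3]
orientation: [0.136, 0.685, 0.702, 0.14]
wrist_force: [-0.7, 0.8, 0.4]
grip_width: 51.9
```

```bash
python3 pl.py
cat > v.py <<'E'
from h import *
import sys
n=sys.argv[1]
st();tr()
s=grab_frame('side');t=grab_frame('top')
for nm,f,x0,y0 in(('s',s,300,90),('t',t,340,95)):
  c=f['pixels'][y0:y0+110,x0:x0+110].astype(float);c=(255*np.clip(c/(150 if nm=='s' else 230),0,1)**.7).astype(np.uint8)
  cv2.imwrite('pics/%s%s.png'%(nm,n),cv2.resize(c[:,:,::-1],None,fx=5,fy=5,interpolation=cv2.INTER_CUBIC))
E
python3 v.py 28
```

```text
110 [0.0027, -0.0012, -0.2866, 0.0002]
60 [0.0027, -0.0012, -0.12, 0.0002]
40 [0.0027, -0.0012, -0.0533, 0.0002]
25 [0.0027, -0.0012, -0.0033, 0.0002]
15 [0.0027, -0.0012, 0.03, 0.0002]
10 [0.0027, -0.0012, 0.0467, 0.0002]
5 [0.0027, -0.0012, 0.0634, 0.0002]
0 [0.0027, -0.0012, 0.08, 0.0002]
t 32.35 pos [ 493.8 -162.4   63.3] q [-0.64  -0.162  2.252  0.347  0.768 -0.883] F [-0.7  0.8  0.4] w 51.9
 z [ 0.383  0.01  -0.924] x [-0.026  1.    -0.   ] tilt 22.5
tray [-3.5 45.2 21.7] Ftray [-0.3  0.8  0.7]
```

View pics/s28.png

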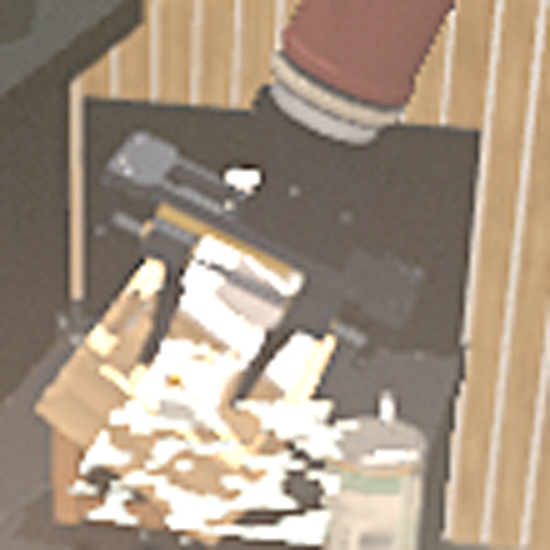

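View pics/t28.png

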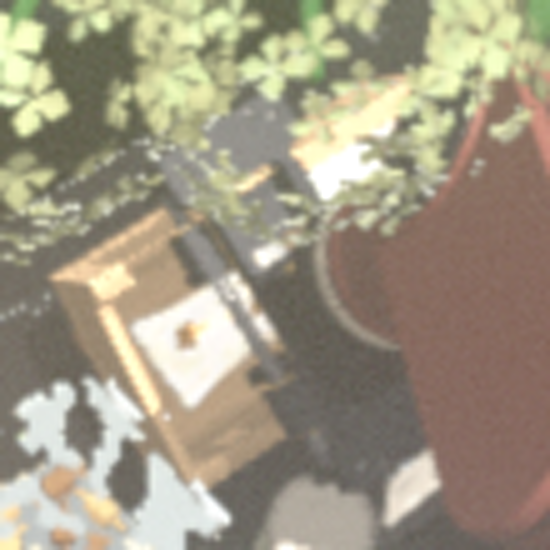

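Request:
arm_command([
  [[0.4, 0.002, 0, 0.02, 0], [0.4, 0.003, -0.001, 0.04, 0], [0.4, 0.003, -0.001, 0.055, 0], [0.4, 0.003, -0.001, 0.055, 0]],
])

```text
time_s: 32.95
position: [499.7, -161.2, 47.8]
orientation: [0.136, 0.685, 0.702, 0.14]
wrist_force: [-0.4, 0.4, -0.3]
grip_width: 51.5
```

```bash
python3 v.py 29
```

```text
t 32.95 pos [ 499.7 -161.2   47.8] q [-0.629 -0.117  2.247  0.358  0.726 -0.89 ] F [-0.4  0.4 -0.3] w 51.5
 z [ 0.382  0.01  -0.924] x [-0.026  1.    -0.   ] tilt 22.5
tray [-7.5 46.2  5.5] Ftray [-0.5  0.4 -0.1]
```

Request:
arm_command([
  [[0.4, 0, 0, 0.01, 0], [0.4, 0, 0, 0.018, 0], [0.4, 0, 0, 0.022, 0], [0.4, 0, 0, 0.022, 0]],
])

```text
time_s: 33.55
position: [502.4, -161.4, 42.1]
orientation: [0.136, 0.685, 0.702, 0.14]
wrist_force: [0.3, -0.2, -0.3]
grip_width: 51.7
```

```bash
python3 v.py 30
```

```text
t 33.55 pos [ 502.4 -161.4   42.1] q [-0.625 -0.099  2.244  0.363  0.71  -0.893] F [ 0.3 -0.2 -0.3] w 51.7
 z [ 0.383  0.009 -0.924] x [-0.026  1.    -0.   ] tilt 22.5
tray [-8.5 46.  -0.7] Ftray [ 0.  -0.2 -0.4]
```

View pics/s30.png

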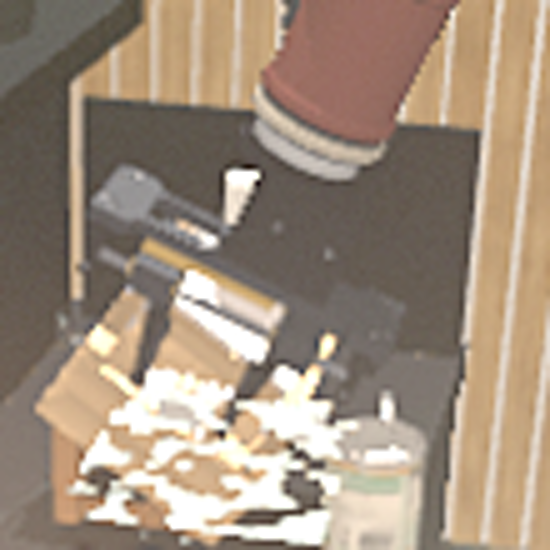

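View pics/t30.png

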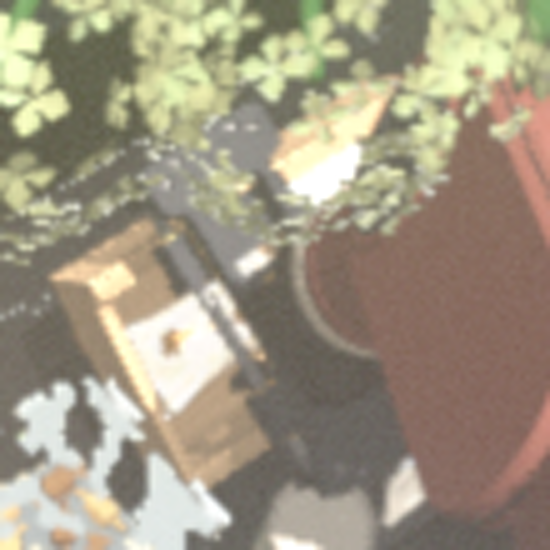

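Request:
arm_command([
  [[0.4, 0, 0, 0.008, 0], [0.4, 0, 0, 0.014, 0], [0.4, 0, 0, 0.014, 0]],
])

```text
time_s: 34.02
position: [504.1, -161.2, 39.1]
orientation: [0.136, 0.684, 0.703, 0.14]
wrist_force: [-11.5, 3.4, 13.7]
grip_width: 52.7
```

```bash
python3 -c "
from h import *
st();tr()"
```

```text
t 34.02 pos [ 504.1 -161.2   39.1] q [-0.623 -0.089  2.242  0.366  0.703 -0.896] F [-11.5   3.4  13.7] w 52.7
 z [ 0.383  0.01  -0.924] x [-0.027  1.    -0.   ] tilt 22.5
tray [-8.9 46.2 -4. ] Ftray [-1.5  3.7 17.8]
```

Request:
arm_command([
  [[0.4, 0, 0, -0.004, 0], [0.62, 0, 0, -0.005, 0], [0.66, 0, 0, -0.005, 0], [0.7, 0, 0, -0.005, 0], [0.7, 0, 0, -0.005, 0], [0.7, 0, 0, -0.005, 0]],
])

```text
time_s: 34.78
position: [503.5, -161.2, 40.5]
orientation: [0.136, 0.684, 0.703, 0.14]
wrist_force: [0.2, 0.2, 1.5]
grip_width: 60.7
```

```bash
python3 v.py 31
```

```text
t 34.77 pos [ 503.5 -161.2   40.5] q [-0.623 -0.093  2.242  0.365  0.707 -0.895] F [0.2 0.2 1.5] w 60.7
 z [ 0.383  0.01  -0.924] x [-0.026  1.    -0.   ] tilt 22.5
tray [-8.6 46.2 -2.6] Ftray [1.  0.2 1.2]
```

View pics/t31.png

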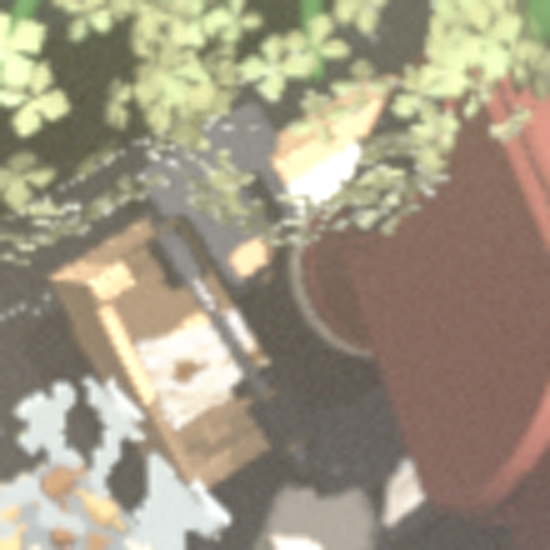

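View pics/s31.png

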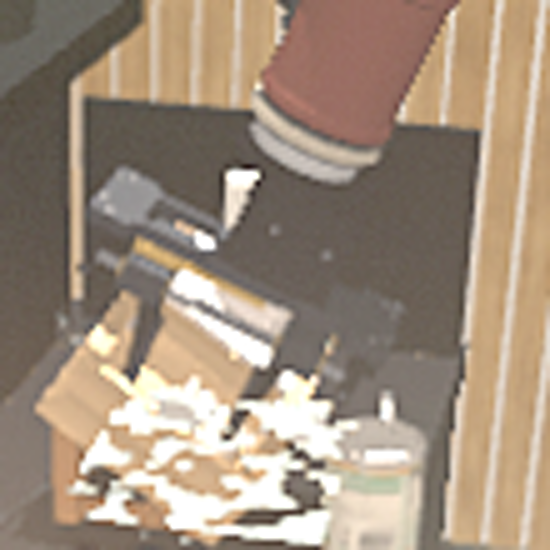

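Request:
arm_command([
  [[0.7, 0, 0, -0.03, 0], [0.7, 0, 0, -0.07, 0], [0.7, 0, 0, -0.12, 0], [0.7, 0, 0, -0.2, 0], [0.7, 0, 0, -0.3, 0], [0.7, 0, 0, -0.45, 0], [0.5, 0, 0, -0.6, 0], [0, 0, 0, -0.7, 0], [0, 0, 0, -0.7, 0]],
])

```text
time_s: 36.0
position: [423.8, -164.7, 238.3]
orientation: [0.14, 0.684, 0.702, 0.14]
wrist_force: [-0.4, -0.3, 0.3]
grip_width: 38.5
```

```bash
python3 v.py 32
```

```text
t 36.0 pos [ 423.8 -164.7  238.3] q [-0.775 -0.581  2.204  0.294  1.244 -0.857] F [-0.4 -0.3  0.3] w 38.5
 z [ 0.388  0.005 -0.922] x [-0.025  1.    -0.005] tilt 22.8
tray [ 39.5  44.6 205.2] Ftray [-0.2 -0.3  0.5]
```

View pics/t32.png

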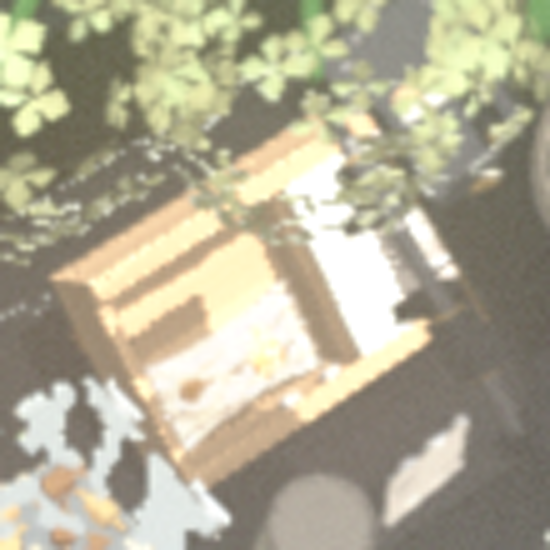

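View pics/s32.png

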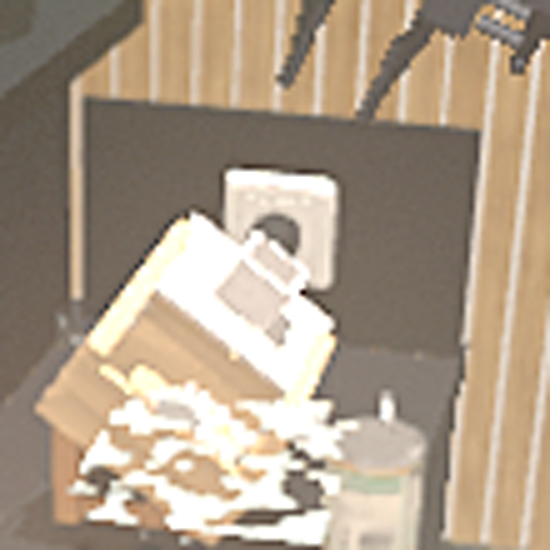

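```bash
cat > pc.py <<'E'
from h import *
import sys
p=np.load('tray.npy');R=Rtool()
for u,y,n in eval(sys.argv[1]): print(u,y,n,to(T(p,[u,y,n])[0]+22*R[:,2],np.pi/2+.025))
E
python3 pc.py "[(10,-122,140),(-2,-122,66)]"; python3 -c "
from h import *
t=grab_frame('top');p=np.load('tray.npy');print(proj(t,T(p,[[-29.5+a,46+b,18] for a,b in((28,50),(-28,50),(-28,-50),(28,-50),(0,0))]))-[340,95])"
```

```text
10 -122 140 [-0.5598, -0.0425, 0.2961, 0.0004]
-2 -122 66 [-0.5597, -0.0284, 0.5455, 0.0004]
[[27.03589877 73.42853976]
 [35.93267537 90.5491741 ]
 [63.71931759 71.7452161 ]
 [55.43099503 54.64270226]
 [45.70017268 72.56921122]]
```

Request:
arm_command([
  [[0, -0.2, -0.04, 0.05, 0], [0, -0.4, -0.04, 0.1, 0], [0, -0.56, -0.042, 0.2, 0], [0, -0.56, -0.042, 0.296, 0], [0, -0.56, -0.042, 0.296, 0]],
])

```text
time_s: 36.78
position: [447.9, -327.5, 141.4]
orientation: [0.131, 0.685, 0.703, 0.141]
wrist_force: [-0.7, -0.4, -0.1]
grip_width: 0.2
```

```bash
python3 pc.py "[(-2,-122,66)]"; python3 v.py 33
```

```text
-2 -122 66 [-0.0123, 0.0281, 0.2321, -0.0005]
t 36.77 pos [ 447.9 -327.5  141.4] q [-0.995 -0.11   2.039  0.387  1.045 -1.188] F [-0.7 -0.4 -0.1] w 0.2
 z [ 0.377  0.018 -0.926] x [-0.027  1.     0.009] tilt 22.2
tray [   0.4 -118.7  114.3] Ftray [-0.6 -0.4  0.3]
```

View pics/s33.png

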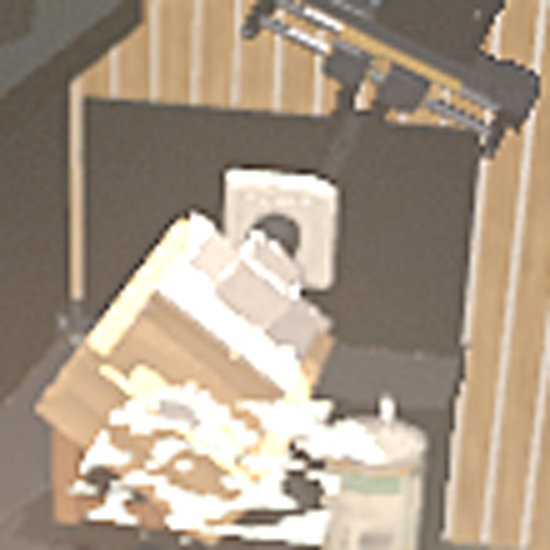

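Request:
arm_command([
  [[0, -0.012, 0.02, 0.08, 0], [0, -0.012, 0.028, 0.15, 0], [0, -0.012, 0.028, 0.2, 0], [0, -0.012, 0.028, 0.23, 0], [0, -0.012, 0.028, 0.23, 0]],
])

```text
time_s: 37.5
position: [483.2, -331.2, 84.8]
orientation: [0.134, 0.684, 0.703, 0.14]
wrist_force: [-0.1, -0.2, -0.5]
grip_width: 0.3
```

```bash
python3 pc.py "[(-2,-111,66),(-2,-90,66),(-2,11,66)]"; python3 v.py 34
```

```text
-2 -111 66 [0.0413, -0.0092, 0.0132, 0.0004]
-2 -90 66 [0.1113, -0.0091, 0.0135, 0.0004]
-2 11 66 [0.4479, -0.0086, 0.0149, 0.0004]
t 37.5 pos [ 483.2 -331.2   84.8] q [-0.937  0.034  2.019  0.412  0.904 -1.192] F [-0.1 -0.2 -0.5] w 0.3
 z [ 0.38   0.014 -0.925] x [-0.028  1.     0.003] tilt 22.4
tray [  -3.2 -123.3   47.8] Ftray [-0.4 -0.2 -0.4]
```

View pics/s34.png

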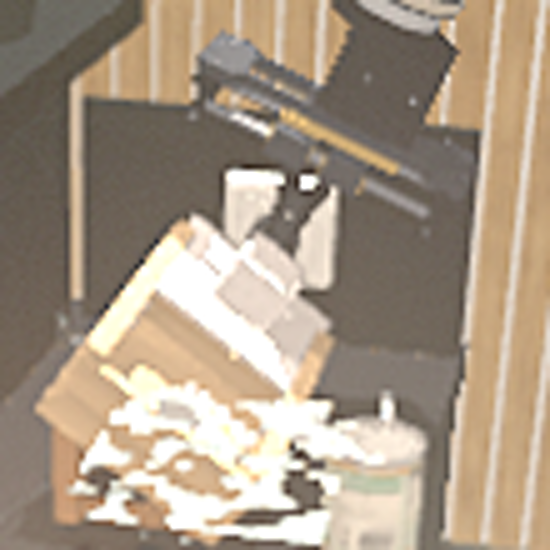

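Request:
arm_command([
  [[0, 0.02, -0.005, 0.005, 0], [0, 0.04, -0.008, 0.008, 0], [0, 0.07, -0.009, 0.008, 0], [0, 0.11, -0.009, 0.008, 0], [0, 0.15, -0.009, 0.008, 0], [0, 0.19, -0.009, 0.008, 0], [0, 0.23, -0.009, 0.008, 0], [0, 0.27, -0.009, 0.008, 0], [0, 0.31, -0.009, 0.008, 0], [0, 0.33, -0.009, 0.008, 0]],
])

```text
time_s: 38.85
position: [479.2, -233.3, 82.7]
orientation: [0.136, 0.684, 0.703, 0.139]
wrist_force: [2.7, -6.0, -1.9]
grip_width: 0.6
```

```bash
python3 pc.py "[(-2,11,66)]"; python3 v.py 35
```

```text
-2 11 66 [0.121, -0.0014, 0.0086, 0.0006]
t 38.85 pos [ 479.2 -233.3   82.7] q [-0.799 -0.134  2.184  0.381  0.855 -1.044] F [ 2.7 -6.  -1.9] w 0.6
 z [ 0.382  0.01  -0.924] x [-0.027  1.    -0.   ] tilt 22.4
tray [ -5.7 -25.3  46.9] Ftray [ 1.  -6.1 -3. ]
```

View pics/t35.png

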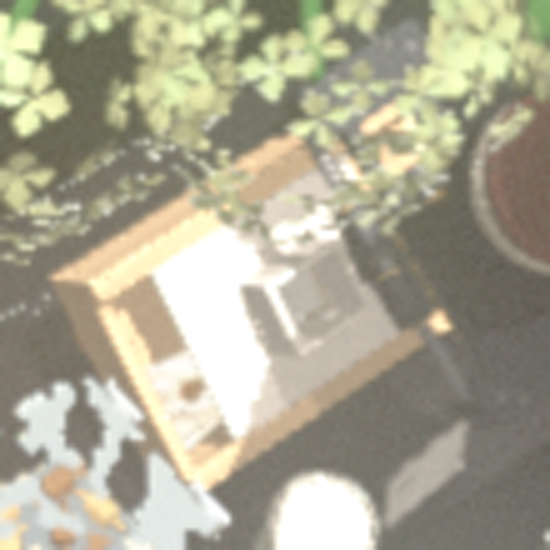

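Request:
arm_command([
  [[0, 0.03, -0.001, 0.003, 0], [0, 0.06, -0.001, 0.003, 0], [0, 0.085, -0.001, 0.003, 0], [0, 0.105, -0.001, 0.003, 0], [0, 0.12, -0.001, 0.003, 0], [0, 0.125, -0.001, 0.003, 0]],
])

```text
time_s: 39.7
position: [477.8, -199.4, 81.5]
orientation: [0.139, 0.684, 0.703, 0.136]
wrist_force: [3.4, -28.4, -15.3]
grip_width: 0.6
```

```bash
python3 v.py 36
```

```text
t 39.7 pos [ 477.8 -199.4   81.5] q [-0.735 -0.191  2.235  0.355  0.833 -0.967] F [  3.4 -28.4 -15.3] w 0.6
 z [ 0.382  0.002 -0.924] x [-0.025  1.    -0.008] tilt 22.4
tray [-6.9  8.6 46.3] Ftray [ -6.6 -28.5 -14.1]
```

View pics/t36.png

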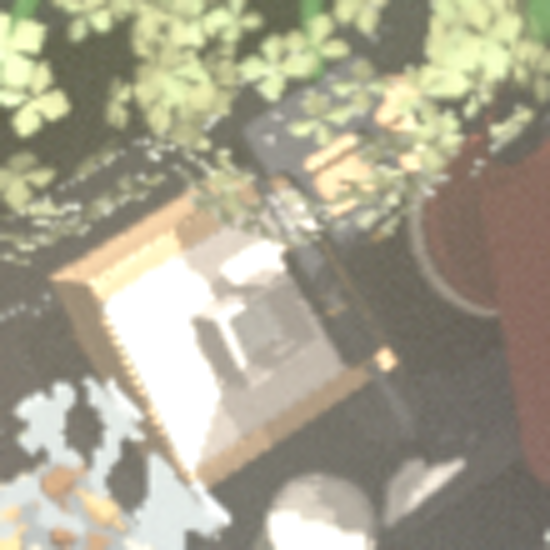

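Request:
arm_command([
  [[0, -0.02, 0, 0, 0], [0, -0.06, 0, 0, 0], [0, -0.06, 0, -0.1, 0], [0, -0.06, 0, -0.25, 0], [0, -0.1, 0, -0.45, 0], [0, -0.3, -0.1, -0.6, 0], [0, -0.5, -0.2, -0.65, 0], [0, -0.5, -0.2, -0.65, 0]],
])

```text
time_s: 40.8
position: [350.1, -353.9, 240.9]
orientation: [0.139, 0.685, 0.702, 0.136]
wrist_force: [1.2, 0.2, 0.3]
grip_width: 0.5
```

```bash
python3 v.py 37;python3 -c "
from h import *
t=grab_frame('top');s=grab_frame('side');crop(t,345,125,425,195,10,'t38.png');crop(s,300,125,375,190,10,'s38.png')"
```

```text
t 40.8 pos [ 350.1 -353.9  240.9] q [-1.226 -0.326  2.027  0.38   1.321 -1.323] F [1.2 0.2 0.3] w 0.5
 z [ 0.382  0.001 -0.924] x [-0.023  1.    -0.008] tilt 22.5
tray [ -23.1 -142.6  252.3] Ftray [ 1.1  0.1 -0.5]
```

View pics/t38.png

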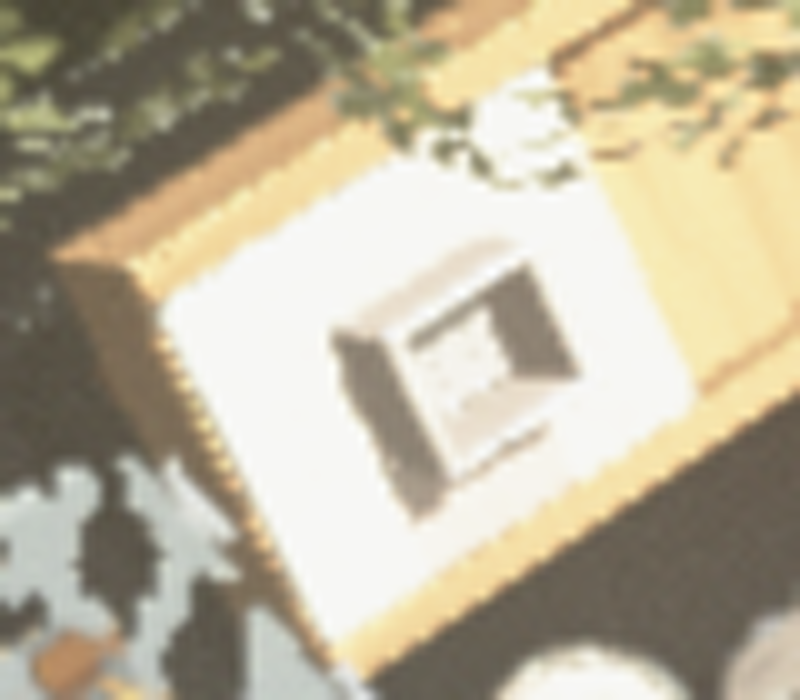

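View pics/s38.png

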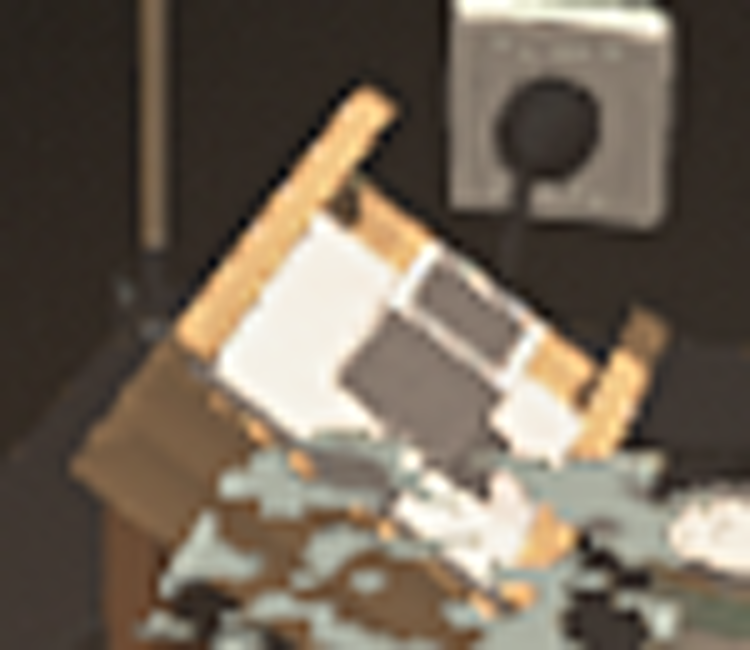

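```bash
python3 - <<'E'
import cv2,numpy as np
for a,b in(('t3','t38'),('s3','s38')):
    A=cv2.imread(f'pics/{a}.png',0).astype(np.float32);B=cv2.imread(f'pics/{b}.png',0).astype(np.float32)
    r=(slice(220,540),slice(310,620)) if a=='t3' else (slice(220,460),slice(320,560))
    print(a,"shift px/10",cv2.phaseCorrelate(A[r],B[r]),"mean diff",np.abs(A[r]-B[r]).mean(), "tab area diff",np.abs(A[320:400,420:500]-B[320:400,420:500]).mean())
from h import *
st()
E
python3 -c "
from h import *
t=grab_frame('top');s=grab_frame('side');cv2.imwrite('pics/tf.png',t['pixels'][:,:,::-1]);cv2.imwrite('pics/sf.png',s['pixels'][:,:,::-1])"
```

```text
t3 shift px/10 ((-0.005695832639787568, -0.003469107442583663), 0.968393336981535) mean diff 2.6341834 tab area diff 3.0551562
s3 shift px/10 ((-0.004324491024775057, 0.006638767609999263), 0.9943830040593942) mean diff 1.3853819 tab area diff 1.4598438
t 41.0 pos [ 351.6 -350.8  239.5] q [-1.22  -0.327  2.03   0.381  1.32  -1.32 ] F [ 0.2  0.8 -0.2] w 0.5
 z [ 0.382  0.004 -0.924] x [-0.025  1.    -0.006] tilt 22.4
```

View pics/tf.png

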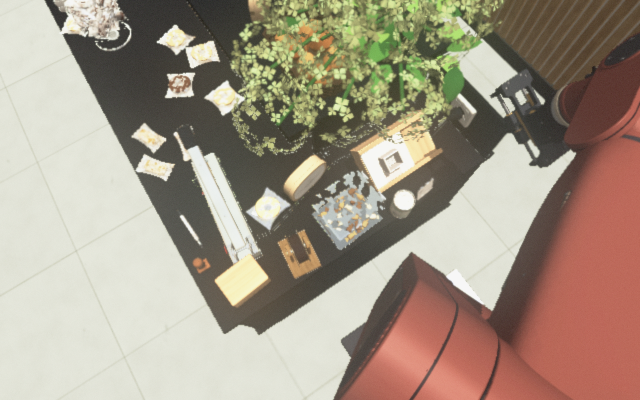

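View pics/sf.png

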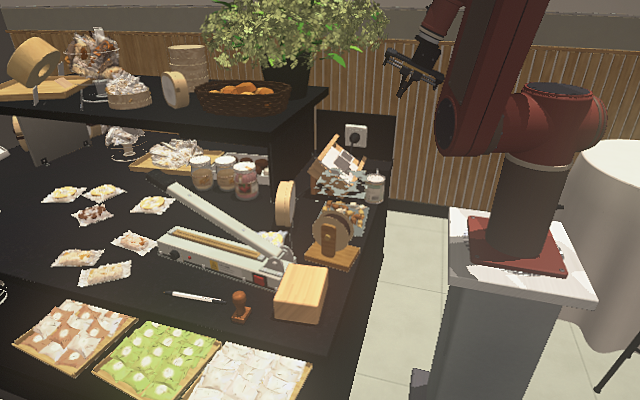

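Both views match the starting pictures: the cover is shut, its tab is up, the riser at (242,281) in the top view is empty and the bystanders have not moved. I am handing in.

```bash
python3 -c "
from cell import *
print(sign_off())"
```

```text
the job is handed in; nothing more can be done
None
```

The butter bar is in the compartment and the cover is shut with its tab up. I handed the job in at about 41 s of the 72 s allowed; no verdict came back.

**What I did**
- **Tilting the tool:** moves only shift and spin the tool. I got the 22° lean by driving the arm against its reach limits, then levelled it to about 7° to pick up the bar and tilted it again to place it.
- **Opening:** I pressed the tab with about 9 N and slid the cover about 125 mm to its stop with the tab held down.
- **Placing:** I gripped the bar across its width with 12 N, lowered it until it touched the floor with about 18 N, and let go.
- **Closing:** I pushed the cover home by the outside of its well, ending at about 32 N against its stop.

**Last checks**
- **Cover and tab:** the well and tab match the starting pictures to under 0.01 px in both views.
- **Bar:** after I let go it lay flat against the lower wall, within about 3 px of where it should project. It is hidden now that the cover is shut.
- **Other goods:** the riser is empty and the bystanders look unmoved by eye. The gripper is clear of everything, with wrist force near 0.

**What disagreed**
- **Finger tips:** they sit about 22 mm short of the reported tool point. I found this when the tab gave no contact where expected, and corrected for it.
- **Joint readings:** while tilting, joint 3 read 0.088 against its 0.09 limit and joint 2 read −0.913 against −0.91. No fault was reported.

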